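# Drive two sprung pegs into a sloping frame joint

## Task

Take the mallet from its rest and, with brisk blows square on to the leaning pegs, first knock both pegs down to about their red halfway ring; only when both are there, drive both fully home, flush with the dark wood. Touch the frame and pegs only with the mallet, stop hitting hard once they are home, leave everything else on the bench where it is, and stand the mallet back on its rest as you found it.

Things in the scene. Friction and masses are not known exactly. Their poses are not given: they have to be found in the camera images.
- mallet: Rubber mallet, 0.22 to 0.45 kg: black cylindrical head, 44 mm across and 84 mm long, orange bands. Origin: centre of the head's lower striking face; z runs along the head's axis to the other face; x points from handle to head. The pale straight handle, 24 mm wide and 34 mm deep, runs along -x at z = 42 mm, from x = -20 to -147 mm. It starts standing on its lower face, z up, handle level in the rest.
- mallet_grip (a point): A good place to grip the mallet from above across the handle: the handle's centre, 48 mm behind and 42 mm above the mallet's origin (mallet axes). The handle is free there on both sides and below. grip firmly (80 N or more) and do not lean on it: over about 15 N at the head it starts to turn in the fingers.
- rest_seat (a point): Where the centre of the mallet's lower face belongs: on top of the rest's plywood plate (200 x 70 mm, 6 mm thick, fixed). x points from handle end to head end, z up. The handle lies on a block centred 128 mm along -x from here (30 mm long in x, top 25 mm above this point) between two cheeks 38 mm apart and 18 mm high.
- cradle: Plywood cradle fixed to the bench, footprint 190 x 180 mm, with a board on a 30 degree slope on it, and on the board a dark wooden frame joint with two pale pegs. Origin: centre of the footprint on the bench; z up. The slope rises along the cradle's +x, so its face looks towards the cradle's -x and up.
- slope (a point): Middle of the board's upper face (board 200 x 180 mm). x points up the slope, y is level, z is square to the board (30 degrees from vertical). The dark frame, 28 mm thick, lies parallel to the board on cork packing of unknown thickness, 0 to 14 mm, different each time: so its face is 28 to 42 mm off the board, to be found by touch or sight. Firm under blows.
- peg_low (a joint): Lower peg, 18 mm across, square to the board, at x = -38, y = -25 mm of slope. Value: how far it is driven in, m. 0: 30 mm out of the dark wood; 0.020: its red ring (10 mm below the head) at the wood; 0.030: hard stop, head flush. Starts 0 to 0.008. Sprung and tight: 5 N starts it, 6.5 N at the bottom, plus 15 N per m/s; it stays where driven.
- peg_high (a joint): The upper peg, at x = +38, y = -25 mm of slope; otherwise the same as the lower one.
- glue_jar: Glass glue jar with white lid, 64 mm across, 90 mm high, loose; leave alone. Origin under its centre.
- wax_tin: Brass-coloured tin, 66 mm across, 45 mm high, loose; leave alone. Origin under its centre.
- tape_roll: Yellow roll of tape, 96 mm across, 24 mm high, lying flat, loose; leave alone. Origin under its centre.
- sanding_block: Cork block, 110 x 65 x 35 mm, loose; leave alone. Origin under its centre.
- offcut: Flat strip of wood, 150 x 45 x 12 mm, loose; leave alone. Origin under its centre.
- screwdriver: Screwdriver, 200 mm long, lying along its x, loose; leave alone.
- try_block: Dark wooden block, 90 x 45 x 45 mm, loose; leave alone. Origin under its centre.
There are look-alikes about, which are no part of the job. Leave any purple or turquoise look-alike of the mallet alone.

How it is judged (in metres and radians):
On the way, in this order (a step that is already met when the one before it is completed fails the run):
1. a brisk blow: a peg moves down faster than 40 mm/s under the mallet (contact force between mallet and cradle above 1 N and velocity of joint any of peg_low, peg_high above 0.04 m/s).
2. both pegs are about half-way (5 to 15 mm still out of the wood) at the same time, with the mallet lifted off (value of joint peg_low between 0.015 and 0.025 m and value of joint peg_high between 0.015 and 0.025 m and contact force between mallet and cradle below 0.5 N), for 0.15 s.
3. both pegs are home (less than 2.5 mm out of the wood) with the mallet lifted off (value of joint each of peg_low, peg_high above 0.0275 m and contact force between mallet and cradle below 0.5 N), for 0.15 s.
At the end, for the whole second after the job is handed in: Both pegs less than 2.5 mm out of the wood; the mallet released and at rest, its lower face within 20 mm of its seat on the rest, upright within 0.08 rad and its handle along the rest within 0.2 rad (value of joint each of peg_low, peg_high above 0.0275 m and distance between mallet and rest_seat below 0.02 m and angle between mallet's own z axis and vertical below 0.08 rad and angle between the x axis of mallet and the x axis of rest_seat, either way round below 0.2 rad and linear speed of mallet below 0.02 m/s); the robot touches nothing.
It fails at once if the gripper or arm touches the cradle, frame or pegs (contact force between any of the fingers, the arm and cradle above 2 N).
It fails at once if a blow more than 0.25 rad (14 degrees) from square to the pegs (contact force between mallet and cradle above 4 N and angle between the z axis of mallet and the z axis of slope, either way round above 0.25 rad).
It fails at once if a blow or push over 110 N, which bruises the wood (contact force between mallet and cradle above 110 N).
It fails at once if a bystander is moved more than 20 mm (distance of any of glue_jar, wax_tin, tape_roll, sanding_block, offcut, screwdriver, try_block from where it was at the start of the episode above 0.02 m).
It also fails if it takes over 72 s, if anything falls off the work surface, if the arm or the gripper's body presses on something with over 40 N, if the wrist force passes 120 N, or if a joint passes its speed limit or range.

## Robot

A 6-joint arm with a two-finger parallel gripper is mounted at the origin on the work surface. World frame = base frame: x ahead of the robot, y to its left, z up, the work surface at z = 0. Lengths are in mm, angles in rad, forces in N, time in s.
With the tool pointing down it reaches from about 350 to 850 mm from the base axis. Payload 8.1 kg.
Tool frame: the origin (TCP) lies at the very end of the fingers, on their centre line; the grasp point (between the pads) lies 19 mm behind it; z points along the fingers, y is the direction in which the jaws open and shut (so a half turn about z gives the same grasp; the last joint's range is limited). The gripper opens to 85 mm and grips with 20 to 120 N. Pads are 22 mm wide; open, the fingers measure 114 mm over their backs; the gripper's body (76 mm by 85 mm) begins 54 mm behind the grasp point. The pads swing forward as they close: fully open they stand 13 mm farther back than shut.
Start: joints at [-1.343, 0.13, 1.488, -0, 1.523, -0.085], TCP at [184.655, -570.884, 231.292] pointing down, gripper open.
Joint ranges: [-2.96, 2.96], [-0.89, 2.26], [0.02, 2.5], [-1.34, 4.48], [0, 2.73], [-2.66, 2.66]. Speed limits (rad/s): [2.39, 2.39, 2.79, 3.14, 3.14, 3.14].

## Interface

Orientations are given as a unit quaternion [w, x, y, z].
In Python, from bench import robot gives the robot as it stands.
- The arm moves only by the tool play_rows, never from a script. Its argument "rows" is a list that holds one entry, the list of rows, each a list of 5 numbers: the opening, from 0 (shut) to 1 (fully open), then the shift along the world's x, y, z normalised to -1 to 1, where 1 is 500 mm, then the turn about the world's z normalised to -1 to 1, where 1 is 90 degrees. A call has 1 to 12 rows; each row shifts and turns the commanded pose from where the row before left it; what a row does not reach is not made up. A row lasts 1/8 s, in which the tool goes at most 62.5 mm and 10.7 degrees, less where a joint would pass 70% of its speed; a pose out of reach is approached as far as the arm can. A call with a number of a shift or a turn outside -1 to 1 is refused whole. A call with a gripper value outside its range is refused whole. The fingers move at their own pace and stop on an object; "newtons" is the grip in N (left out, the last holds). Time passes only in rows, so rows that do not move let the fingers close. It gives the time, the measured TCP pose, the force and the opening at its end, in the units of the state.
- robot.observe(): the state, without advancing time (a new reading comes with each control period).
- robot.get_image(name): name is "scene" or "top" or "wrist"; returns a dict with "color" (420x560x3 uint8, red, green, blue), "fx", "fy", "cx", "cy" (pixels), "D" ([k1, k2, p1, p2, k3] as OpenCV has them; the pictures are not rectified), "position" and "attitude" of the camera in the world. Camera axes: x right, y down, z forward; pixel columns grow to the right and rows downward; lengths in mm; the calibration is good to about 2 mm. A picture is of the moment at which its call begins. There is no depth.
- robot.sign_off(): hands the job in, once; it reports no verdict.
The state is a dict: "time": time; "q": joint angles; "dq": joint speeds; "tau": joint torques, N m; "eef_pos": TCP position; "tcp_rot": TCP orientation; "force": force on the tool from outside, world axes, zero at the start; "ft_torque": the same for the moment, N m; "finger_gap": opening from 0.0 (shut) to 1.0 (fully open).
Only numpy, scipy, OpenCV 4.12 (cv2) and the standard library are available. Lean on these libraries where they do the work, as an engineer would, in place of code of your own. Each camera call takes 0.05 s, during which the arm holds its last target.

## Working session

There is one attempt and no reset: what is moved stays moved. The work goes in short steps, Python scripts to look and compute and a tool call to move; the robot and the scene stay as the last step left them, time stands still between calls to the robot, and variables do not carry over. Pictures are saved under pics/ and viewed, and the job is handed in when it is done.

Besides the shell and the picture viewer there is one more tool, called after "Request:" as name(argument=value, ...) on one line, values as JSON. play_rows: Moves the arm, as the interface text tells. Its arguments: {"type":"object","properties":{"rows":{"type":"array","items":{"type":"array","items":{"type":"array","items":{"type":"number","minimum":-1,"maximum":1}}}},"newtons":{"type":"number"}},"required":["rows"]}

```bash
ls; mkdir -p pics; cat > h.py <<'E'
import numpy as np, cv2, pickle
from bench import robot
def grab(names=("scene","top","wrist"),tag="a"):
    out={}
    for n in names:
        d=robot.get_image(n); out[n]=d
        cv2.imwrite(f"pics/{n}_{tag}.png",d["color"][:,:,::-1])
    pickle.dump(out,open(f"cam_{tag}.pkl","wb")); return out
def R(att):
    from scipy.spatial.transform import Rotation as Ro
    a=np.array(att,float)
    if a.shape==(3,3): return a
    return Ro.from_quat([a[1],a[2],a[3],a[0]]).as_matrix()
def ray(d,u,v):
    K=np.array([[d["fx"],0,d["cx"]],[0,d["fy"],d["cy"]],[0,0,1.]])
    p=cv2.undistortPoints(np.array([[[u,v]]],float),K,np.array(d["D"],float))[0,0]
    return np.array(d["position"],float),R(d["attitude"])@np.array([p[0],p[1],1.])
def onz(d,u,v,z):
    o,r=ray(d,u,v); return o+r*(z-o[2])/r[2]
def tri(l):
    A=np.zeros((3,3));b=np.zeros(3)
    for d,u,v in l:
        o,r=ray(d,u,v); r=r/np.linalg.norm(r); P=np.eye(3)-np.outer(r,r); A+=P;b+=P@o
    x=np.linalg.solve(A,b); 
    res=[np.linalg.norm((np.eye(3)-np.outer(r/np.linalg.norm(r),r/np.linalg.norm(r)))@(x-o)) for o,r in [ray(*k) for k in l]]
    return x,res
def proj(d,P):
    K=np.array([[d["fx"],0,d["cx"]],[0,d["fy"],d["cy"]],[0,0,1.]]); Rm=R(d["attitude"])
    P=np.atleast_2d(np.array(P,float)); c=(P-np.array(d["position"]))@Rm
    return cv2.projectPoints(c,np.zeros(3),np.zeros(3),K,np.array(d["D"],float))[0][:,0]
E
python3 -c "
from h import *
o=grab()
for n,d in o.items(): print(n,d['position'],d['attitude'],d['fx'],d['cx'],d['cy'],d['D'])
print(robot.observe())"
```

```text
pics
scene [1220.57962045  727.14386753  787.92571151] [-0.18372945  0.3278925   0.81723364 -0.43687432] 393.4680006793951 274.0992142405548 202.81982153360713 [-0.03381346  0.          0.          0.          0.        ]
top [ 443.60488917    9.21839454 1148.63148483] [ 0.02088962 -0.70466582  0.70894446 -0.02018554] 382.6805312000674 288.62212953575414 207.34309708225013 [-0.0380886  0.         0.         0.         0.       ]
wrist [ 264.05082483 -545.17654815  373.79364834] [ 0.12989843  0.79788988 -0.58076959 -0.09594173] 329.6902656139841 280.69255896263275 213.39476972231319 [-0.0255761  0.         0.         0.         0.       ]
{'time': 0.15, 'q': array([-1.34339870e+00,  1.31012209e-01,  1.48902866e+00, -2.66249890e-06,
        1.52298036e+00, -8.53440536e-02]), 'dq': array([ 3.52148184e-04, -2.82677975e-03, -1.65155098e-03,  4.03747363e-04,
        5.35975340e-06, -3.25460442e-04]), 'tau': array([ 1.38891377e-03, -5.70062077e+01, -5.01158166e+01, -1.78331347e-04,
        9.75400413e-03,  2.90337789e-05]), 'eef_pos': array([ 184.55925691, -570.47259468,  230.47100856]), 'tcp_rot': array([-7.12391422e-04,  9.87798710e-01,  1.55734385e-01, -5.20171766e-05]), 'force': array([-0.38477258, -0.06400884, -0.02459584]), 'ft_torque': array([-0.01145281,  0.01452687, -0.05773787]), 'finger_gap': 1.0016495311026292}
```

View pics/scene_a.png

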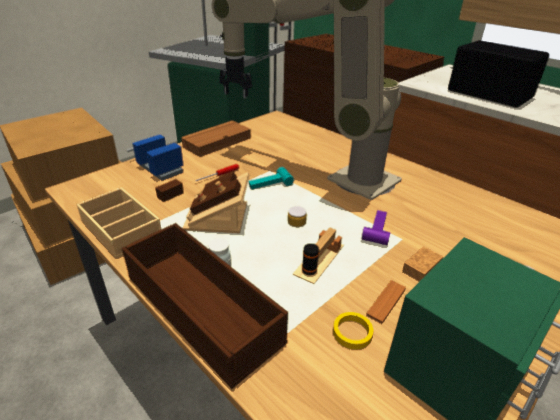

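View pics/top_a.png

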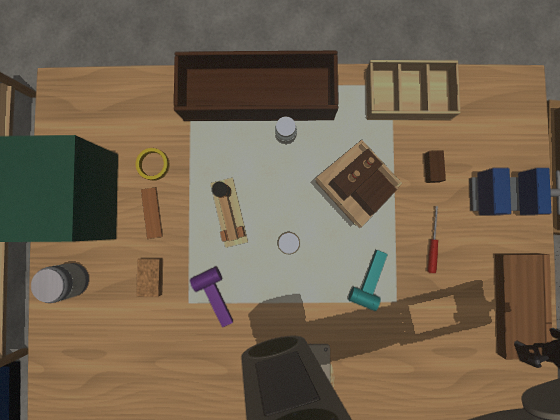

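View pics/wrist_a.png

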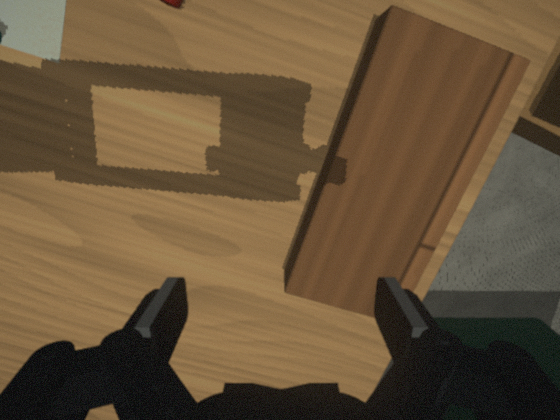

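Mallet candidates in the top view are the black one on the plywood rest (222,190), the purple one (206,278) and the turquoise one (364,298). The description matches the black one, so I'll crop close on it and on the cradle.

```bash
python3 -c "
from h import *
o=pickle.load(open('cam_a.pkl','rb'))
t=o['top']['color'][:,:,::-1]; s=o['scene']['color'][:,:,::-1]
def cr(im,x,y,w,h,k,n): cv2.imwrite('pics/'+n,cv2.resize(im[y:y+h,x:x+w],None,fx=k,fy=k,interpolation=cv2.INTER_CUBIC))
cr(t,190,160,80,100,6,'c1.png'); cr(t,300,130,110,110,6,'c2.png'); cr(s,170,160,90,80,7,'c3.png'); cr(s,280,210,80,75,7,'c4.png')
"
```

```text
(no output)
```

View pics/c1.png

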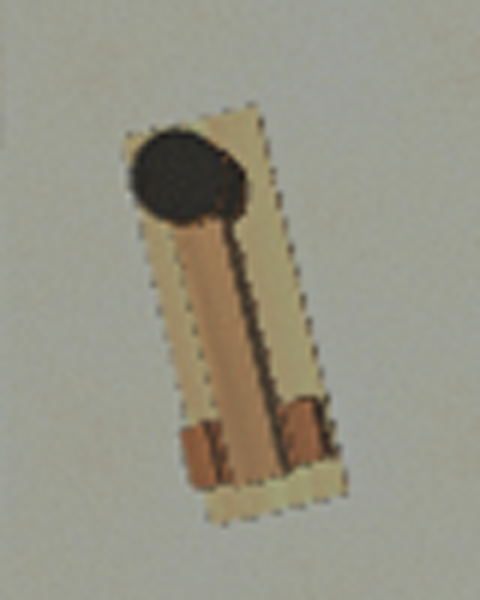

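View pics/c2.png

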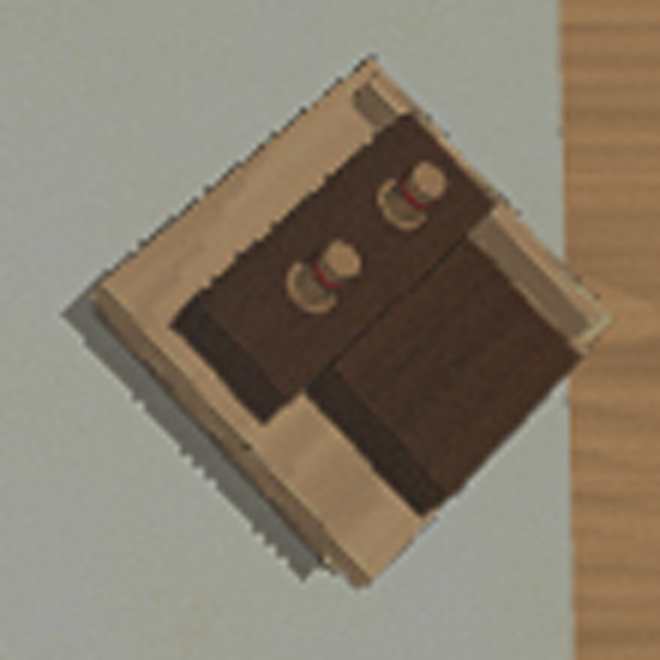

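View pics/c3.png

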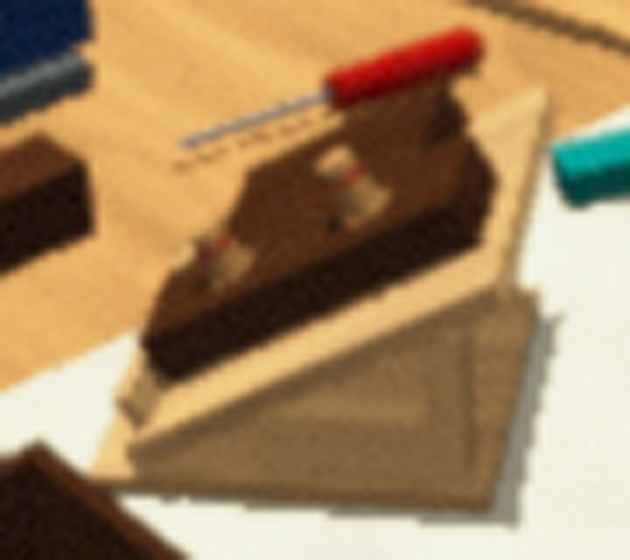

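View pics/c4.png

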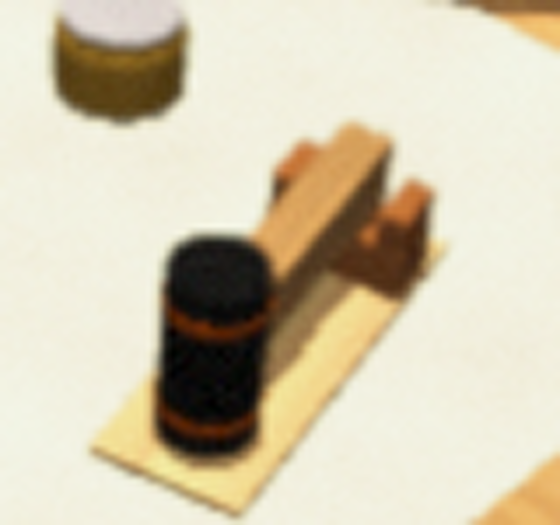

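```bash
python3 -c "
from h import *
np.set_printoptions(precision=1,suppress=True)
o=pickle.load(open('cam_a.pkl','rb'));T=o['top'];S=o['scene']
c=lambda p,x,y,k:((p[0]+.5)/k-.5+x,(p[1]+.5)/k-.5+y)
t1=lambda *p:c(p,190,160,6); t2=lambda *p:c(p,300,130,6); s3=lambda *p:c(p,170,160,7); s4=lambda *p:c(p,280,210,7)
print('head top',onz(T,*t1(177,175),90), 'handle end', onz(T,*t1(254,475),6+59), 'scene head top',onz(S,*s4(217,262),90))
for p in [(130,135),(255,105),(345,492),(212,520)]: print('plate',onz(T,*t1(*p),6))
for n,a,b in [('low',(430,180),(210,248)),('high',(343,258),(337,163)),('bl',(95,290),(505,275))]:
  print(n,tri([(T,)+t2(*a),(S,)+s3(*b)]))
for n,p in [('L',(95,290)),('T',(375,60)),('R',(605,325)),('B',(365,585))]: print(n,onz(T,*t2(*p),60))
for n,u,v in [('jar',286,124),('tin',288,243),('screw',433,240),('try',434,166),('teal',364,298)]: print(n,onz(T,u,v,40))
"
```

```text
head top [558.2 203.3  90. ] handle end [418.7 170.9  65. ] scene head top [557.5 202.4  90. ]
plate [587.6 242.5   6. ]
plate [602.3 179.7   6. ]
plate [408.7 134.5   6. ]
plate [395.2 200.6   6. ]
low (array([ 633.7, -217.8,   98.7]), [np.float64(2.9699337056052286), np.float64(2.9699337056053374)])
high (array([ 591.2, -168.9,  148.5]), [np.float64(1.6230741124166999), np.float64(1.6230741124165435)])
bl (array([580.7, -61.8, 133.5]), [np.float64(0.27469883229896214), np.float64(0.2746988322989937)])
L [590.9 -67.1  60. ]
T [ 701.5 -203.1   60. ]
R [ 572.8 -311.    60. ]
B [ 449.4 -193.8   60. ]
jar [754.   16.4  40. ]
tin [405.   12.5  40. ]
screw [ 410.6 -408.4   40. ]
try [ 627.1 -417.5   40. ]
teal [ 246.  -204.8   40. ]
```

Top view: black mallet with its head at px (222,190) and handle running down-right between the cheeks; orange bands confirmed in the scene crop. Cradle: rises towards world (-x,+y), pegs near px (372,160) and (357,173). I'll move over the cradle and take a wrist picture.

Request:
play_rows(rows=[[[1, 0.08, 0.08, 0.016, 0], [1, 0.08, 0.08, 0.016, 0], [1, 0.08, 0.08, 0.016, 0], [1, 0.08, 0.08, 0.016, 0], [1, 0.08, 0.08, 0.016, 0], [1, 0.08, 0.08, 0.016, 0], [1, 0.08, 0.08, 0.016, 0], [1, 0.08, 0.08, 0.016, -0.03], [1, 0.04, 0.08, 0.016, -0.025], [1, 0, 0, 0, 0]]], newtons=80)

```text
time: 1.4
eef_pos: [526.1, -208.1, 303.7]
tcp_rot: [-0.0, 0.993, 0.115, 0.0]
force: [0.2, -0.5, 0.1]
finger_gap: 1.001
```

```bash
python3 -c "
from h import *
o=grab(('wrist',),'b')
print(o['wrist']['position'],robot.observe()['eef_pos'],robot.observe()['tcp_rot'])"
```

```text
[ 607.29423032 -189.23158073  447.24669847] [ 525.2289381  -209.64012554  303.25338381] [ 5.00407284e-05  9.93421417e-01  1.14515860e-01 -5.90224322e-05]
```

View pics/wrist_b.png

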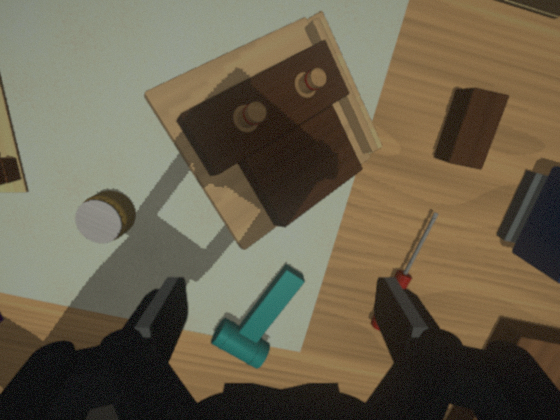

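```bash
python3 -c "
from h import *
o=pickle.load(open('cam_b.pkl','rb'))
w=o['wrist']['color'][:,:,::-1]
cv2.imwrite('pics/c5.png',cv2.resize(w[5:255,140:390],None,fx=2.4,fy=2.4,interpolation=cv2.INTER_CUBIC))
g=cv2.convertScaleAbs(w[55:145,220:340],alpha=1.8,beta=10)
cv2.imwrite('pics/c6.png',cv2.resize(g,None,fx=6,fy=6,interpolation=cv2.INTER_CUBIC))
"
```

```text
(no output)
```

View pics/c5.png

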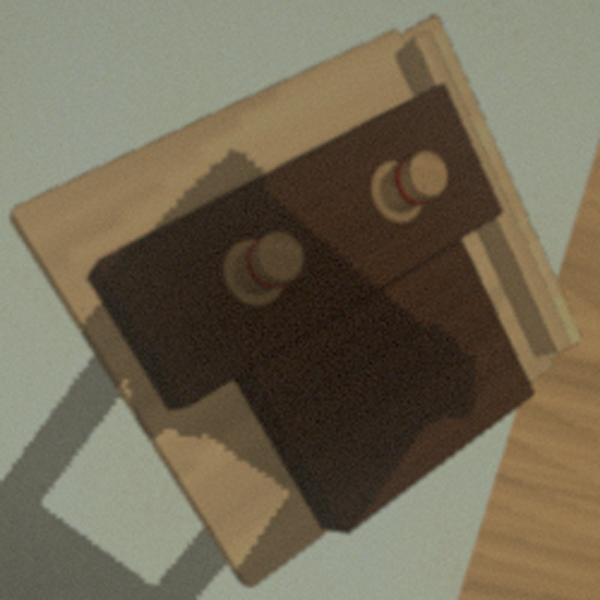

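View pics/c6.png

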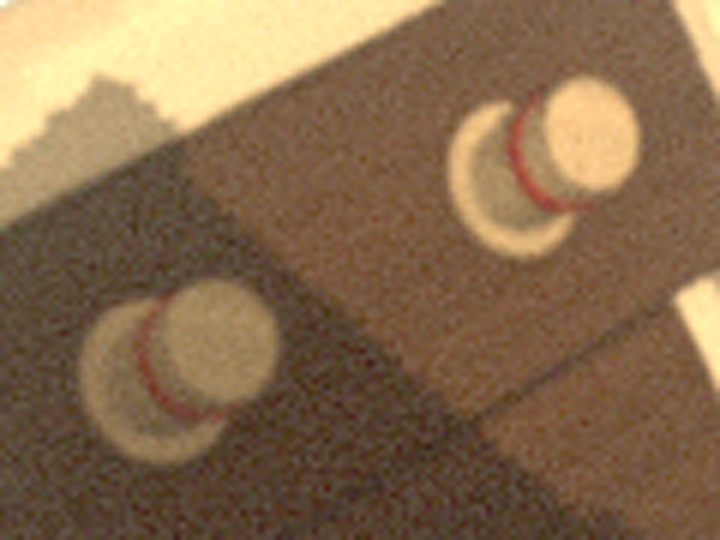

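```bash
python3 -c "
from h import *
np.set_printoptions(precision=1,suppress=True)
o=pickle.load(open('cam_a.pkl','rb'));T=o['top'];S=o['scene'];W=pickle.load(open('cam_b.pkl','rb'))['wrist']
c=lambda p,x,y,k:((p[0]+.5)/k-.5+x,(p[1]+.5)/k-.5+y)
t2=lambda *p:c(p,300,130,6); s3=lambda *p:c(p,170,160,7); w6=lambda *p:c(p,220,55,6); w5=lambda *p:c(p,140,5,2.4)
for n,a,b,d in [('lowhead',(430,180),(210,248),(592,134)),('highhead',(343,258),(337,163),(222,340))]:
  print(n,tri([(T,)+t2(*a),(S,)+s3(*b),(W,)+w6(*d)]),tri([(S,)+s3(*b),(W,)+w6(*d)])[0])
for n,a,d in [('L',(95,290),(12,214)),('T',(375,60),(437,15)),('R',(605,325),(580,342)),('B',(365,585),(248,585))]:
  print(n,tri([(T,)+t2(*a),(W,)+w5(*d)]))
print(tri([(T,)+t2(95,290),(S,)+s3(505,275),(W,)+w5(12,214)]))
"
```

```text
lowhead (array([ 635.8, -218. ,   99.4]), [np.float64(1.7530494406343287), np.float64(4.7687165454403555), np.float64(3.904619757961976)]) [ 636.1 -216.7   99.8]
highhead (array([ 592.9, -169.2,  148.3]), [np.float64(0.9625801630075406), np.float64(3.1143082047239745), np.float64(3.153593351780957)]) [ 593.4 -168.5  148.6]
L (array([584.8, -62.4, 117.6]), [np.float64(1.8561596118649417), np.float64(1.8561596118647088)])
T (array([ 713.6, -211.4,   19.5]), [np.float64(2.4547354027302526), np.float64(2.4547354027298836)])
R (array([ 582.2, -335.8,  -15.4]), [np.float64(2.5455033492114465), np.float64(2.5455033492114625)])
B (array([ 449.2, -183.4,  114.6]), [np.float64(0.21757634921093402), np.float64(0.21757634921086066)])
(array([582.8, -63.6, 131.1]), [np.float64(2.1156329083449994), np.float64(3.57953024860463), np.float64(5.336554259669745)])
```

Wrist view: pegs at about px (318,77) and (257,112), board corners consistent (high edge 180 mm long, uphill heading about 131.6°). Next I'll go above the mallet.

Request:
play_rows(rows=[[[1, -0.004, 0.1, -0.02, 0], [1, -0.004, 0.1, -0.02, 0], [1, -0.004, 0.1, -0.02, 0], [1, -0.004, 0.1, -0.02, 0], [1, -0.004, 0.1, -0.02, 0], [1, -0.004, 0.1, -0.02, 0], [1, -0.004, 0.1, -0.02, 0], [1, 0, 0.1, -0.02, 0], [1, 0, 0, 0, 0]]], newtons=80)

```text
time: 2.58
eef_pos: [509.6, 190.7, 221.5]
tcp_rot: [-0.0, 0.993, 0.114, -0.001]
force: [-0.4, -0.0, -0.1]
finger_gap: 1.004
```

```bash
python3 -c "
from h import *
o=grab(('wrist',),'c')
print(o['wrist']['position'],robot.observe()['eef_pos'],robot.observe()['tcp_rot'])"
```

```text
[591.25074556 209.53300869 364.76852862] [510.0919432  189.10956061 222.17683421] [ 3.70558995e-04  9.93495410e-01  1.13867514e-01 -9.60615076e-04]
```

View pics/wrist_c.png

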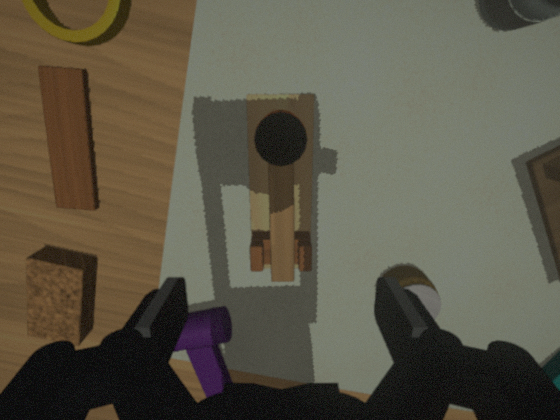

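```bash
python3 -c "
from h import *
np.set_printoptions(precision=1,suppress=True)
W=pickle.load(open('cam_c.pkl','rb'))['wrist']
w=W['color'][:,:,::-1]
cv2.imwrite('pics/c7.png',cv2.resize(w[80:300,230:340],None,fx=2.7,fy=2.7,interpolation=cv2.INTER_CUBIC))
m=(W['color'].max(2)<50).astype('uint8');m[:,:230]=0;m[:,340:]=0;m[210:]=0
cs=cv2.findContours(m,0,2)[0];k=max(cs,key=cv2.contourArea);e=cv2.minEnclosingCircle(k);print(e)
print('head top',onz(W,280.5,137.5,90))
a=onz(W,282,172,65);b=onz(W,284,278,65);print(a,b,np.degrees(np.arctan2(*(a-b)[1::-1])))
for p in [(247,94),(318,93)]: print('plate',onz(W,*p,6))
print('cheeks',[onz(W,*p,49) for p in [(251,234),(312,234),(251,270),(312,270)]])
"
```

```text
((280.5, 138.6764678955078), 26.905189514160156)
head top [564.1 203.6  90. ]
[531.6 194.7  65. ] [424.4 167.5  65. ] 14.241057782486575
plate [590.8 245.3   6. ]
plate [608.3 174.6   6. ]
cheeks [array([457.9, 210.3,  49. ]), array([472.2, 148.9,  49. ]), array([416.9, 202.1,  49. ]), array([431.8, 138.2,  49. ])]
```

View pics/c7.png

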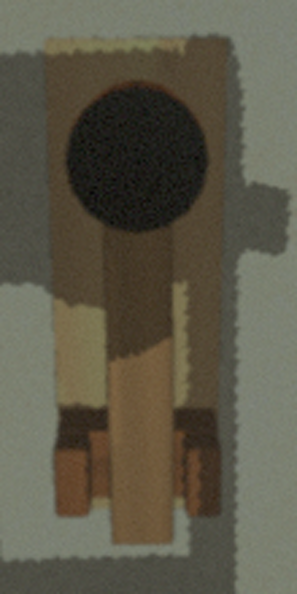

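Request:
play_rows(rows=[[[1, 0.007, 0.007, -0.085, 0], [1, 0, 0, -0.085, 0], [1, 0, 0, -0.085, 0], [1, 0, 0, -0.085, 0], [1, 0, 0, -0.03, 0], [1, 0, 0, -0.018, 0], [1, 0, 0, 0, 0], [0.2, 0, 0, 0, 0], [0, 0, 0, 0, 0], [0, 0, 0, 0, 0], [0, 0, 0, 0, 0], [0, 0, 0, 0, 0]]], newtons=100)

```text
time: 4.12
eef_pos: [514.7, 192.8, 30.0]
tcp_rot: [-0.0, 0.994, 0.113, 0.001]
force: [-0.8, -0.4, 6.0]
finger_gap: 0.269
```

```bash
python3 -c "
from h import *
o=grab(('wrist','scene'),'d')
s=robot.observe();print(s['force'],s['ft_torque'],s['eef_pos'],s['finger_gap'])
cv2.imwrite('pics/c8.png',cv2.resize(o['scene']['color'][190:300,250:400,::-1],None,fx=5,fy=5))
"
```

```text
[-1.69492217 -0.1596508   6.14267885] [-0.08827199  0.22098933 -0.01422397] [514.70868456 192.7609383   30.00263141] 0.2686166158283761
```

View pics/c8.png

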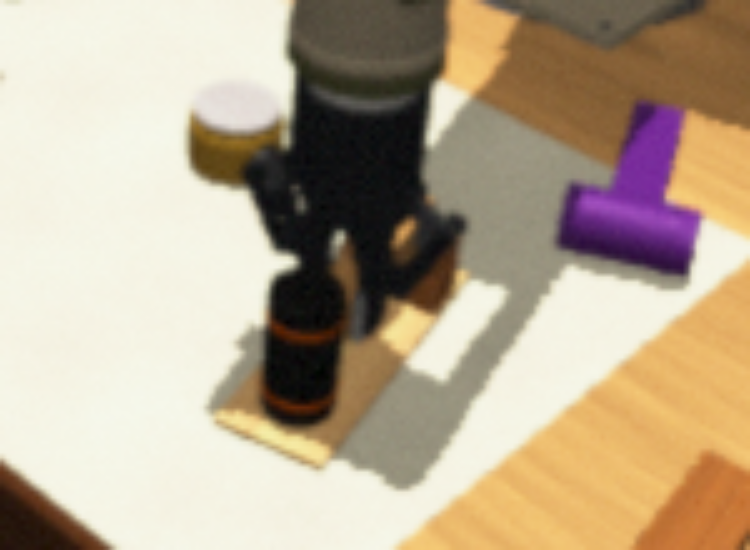

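Request:
play_rows(rows=[[[0, 0, 0, 0.05, 0], [0, 0, 0, 0.08, 0], [0, 0, 0, 0.05, 0], [0, 0.015, -0.06, 0, -0.115], [0, 0.015, -0.06, 0, -0.115], [0, 0.015, -0.06, 0, -0.115], [0, 0.015, -0.06, 0, -0.115], [0, 0.015, -0.06, 0, -0.115], [0, 0.015, -0.05, 0, -0.115], [0, 0, 0, -0.06, 0], [0, 0, 0, -0.03, 0], [0, 0, 0, 0, 0]]], newtons=100)

```text
time: 5.72
eef_pos: [557.1, 18.1, 72.0]
tcp_rot: [0.001, 0.91, -0.415, -0.002]
force: [-0.4, -0.1, -2.1]
finger_gap: 0.269
```

```bash
python3 -c "
from h import *
o=grab(('wrist','scene'),'e')
s=robot.observe();print(s['force'],s['ft_torque'],s['eef_pos'],s['tcp_rot'],s['finger_gap'])
cv2.imwrite('pics/c9.png',cv2.resize(o['scene']['color'][150:300,190:360,::-1],None,fx=4,fy=4))
"
```

```text
[ 0.46899455 -0.03161165 -2.11121769] [0.07342284 0.02527886 0.03057272] [559.11976903  18.02454771  74.52505347] [ 2.33158693e-05  9.09658115e-01 -4.15357795e-01 -1.23406929e-04] 0.26555635085400053
```

View pics/c9.png

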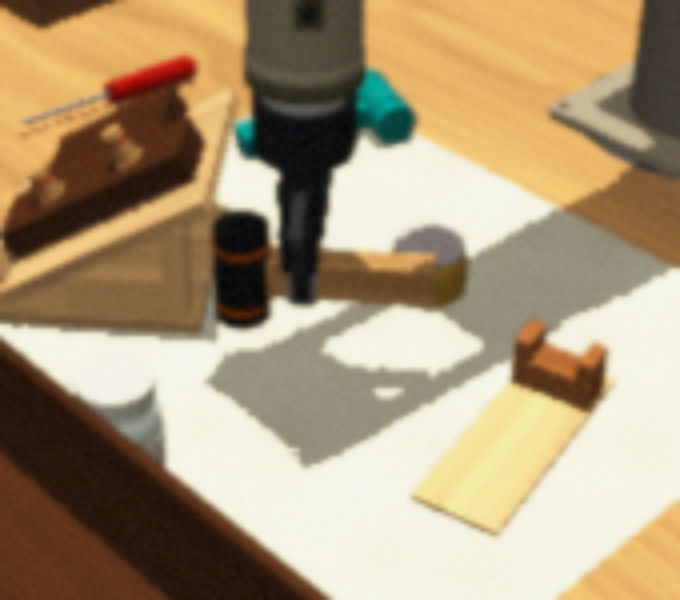

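View pics/wrist_e.png

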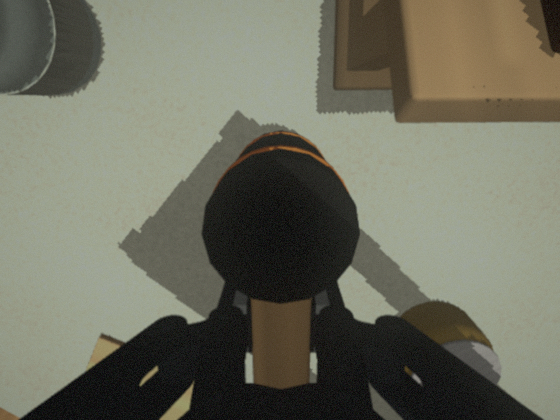

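The mallet is held and level, with an estimated mass of about 0.22 kg. The tool can only turn about z, so the 30° head-down tilt has to come from the mallet turning in a light grip. I'll try light grip with upward jerks.

Request:
play_rows(rows=[[[0, 0, 0, 0, 0], [0, 0, 0, 0, 0], [0, 0, 0, 0.12, 0], [0, 0, 0, 0, 0], [0, 0, 0, -0.06, 0], [0, 0, 0, -0.06, 0], [0, 0, 0, 0, 0], [0, 0, 0, 0.12, 0], [0, 0, 0, 0, 0]]], newtons=20)

```text
time: 6.95
eef_pos: [563.7, 17.4, 141.7]
tcp_rot: [-0.002, 0.91, -0.416, 0.005]
force: [0.4, -1.0, -2.5]
finger_gap: 0.268
```

```bash
python3 -c "
from h import *
o=grab(('wrist','scene'),'f')
s=robot.observe();print(s['force'],s['ft_torque'],s['eef_pos'],s['tcp_rot'],s['finger_gap'])
cv2.imwrite('pics/c10.png',np.hstack([cv2.resize(o['scene']['color'][150:250,220:320,::-1],None,fx=4,fy=4),cv2.resize(o['wrist']['color'][100:400,150:410,::-1],(347,400))]))
"
```

```text
[ 0.44035597  0.1638964  -4.36301172] [ 0.04957679  0.05765016 -0.02859114] [560.40185737  17.56807948 136.4672953 ] [-6.61399421e-04  9.09501579e-01 -4.15696558e-01  1.67686841e-03] 0.2681514661093441
```

View pics/c10.png

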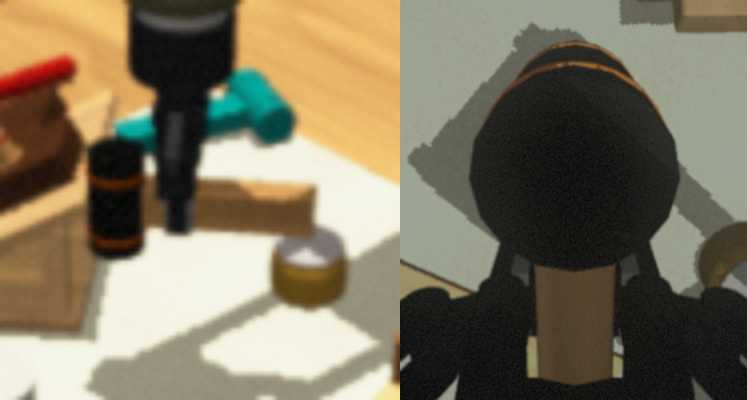

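Request:
play_rows(rows=[[[0, 0, 0, -0.12, 0], [0, 0, 0, 0.12, 0], [0, 0, 0, -0.12, 0], [0, 0, 0, 0.12, 0], [0, 0, 0, -0.12, 0], [0, 0, 0, 0.12, 0], [0, 0, 0, -0.12, 0], [0, 0, 0, 0.12, 0], [0, 0, 0, 0, 0]]], newtons=20)

```text
time: 8.18
eef_pos: [560.5, 17.6, 136.0]
tcp_rot: [-0.0, 0.91, -0.416, 0.001]
force: [1.4, -0.4, -1.2]
finger_gap: 0.269
```

```bash
cat > look.py <<'E'
from h import *
import sys
o=grab(('wrist','scene'),sys.argv[1])
s=robot.observe();print(s['time'],s['force'],s['ft_torque'],s['eef_pos'],s['finger_gap'])
x,y=int(sys.argv[2]),int(sys.argv[3])
cv2.imwrite(f'pics/L{sys.argv[1]}.png',np.hstack([cv2.resize(o['scene']['color'][y:y+100,x:x+100,::-1],None,fx=4,fy=4),cv2.resize(o['wrist']['color'][100:400,150:410,::-1],(347,400))]))
E
python3 look.py g 220 150
```

```text
8.275 [-0.33355113 -0.04517375 -3.66592061] [0.07310627 0.07912323 0.03329798] [559.10568073  17.61359164 134.04867459] 0.2704695355800178
```

View pics/Lg.png

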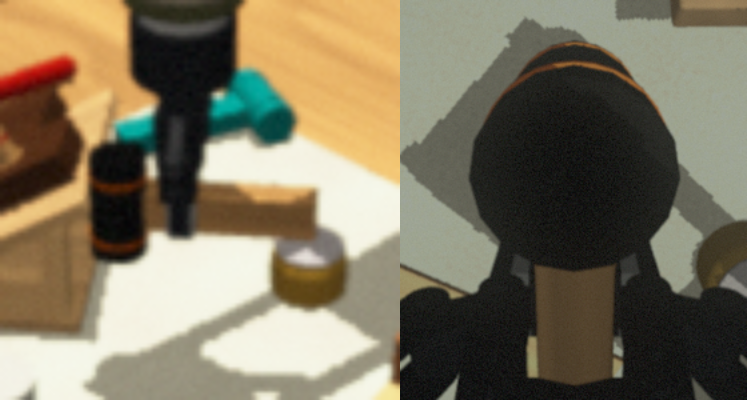

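No tilt from jerking. Plan B is to catch the head's lower front edge on the side of the fixed rest plate and move the gripper on an arc (forward and up) with a light grip. That turns the mallet head-down by about 30° with known geometry. First I turn to heading 103°.

Request:
play_rows(rows=[[[0, -0.002, 0.01, 0, 0.1175], [0, -0.002, 0.01, 0, 0.1175], [0, -0.002, 0.01, 0, 0.1175], [0, -0.002, 0.01, 0, 0.1175], [0, -0.002, 0.01, 0, 0.1175], [0, -0.002, 0.01, 0, 0.1175], [0, -0.002, 0.01, 0, 0.1175], [0, -0.002, 0.01, 0, 0.1175], [0, -0.002, 0.01, 0, 0.1175], [0, -0.002, 0.01, 0, 0.1175], [0, -0.002, 0.01, 0, 0.1175], [0, -0.002, 0.01, 0, 0.1175]]], newtons=60)

```text
time: 9.78
eef_pos: [545.9, 77.7, 132.8]
tcp_rot: [-0.001, 0.776, 0.63, -0.001]
force: [-0.6, 0.2, -3.7]
finger_gap: 0.268
```

Request:
play_rows(rows=[[[0, 0, 0.007, -0.06, 0.1175], [0, 0, 0, -0.06, 0.1175], [0, 0, 0, -0.05, 0.045], [0, 0, 0, -0.035, 0], [0, 0, 0, 0, 0], [0, 0, 0, 0, 0]]], newtons=60)

```text
time: 10.52
eef_pos: [547.8, 81.1, 32.6]
tcp_rot: [0.0, 0.623, 0.782, 0.0]
force: [0.2, 0.1, -4.1]
finger_gap: 0.271
```

```bash
python3 look.py h 250 170; python3 -c "
from bench import robot;s=robot.observe();print(s['q'],s['tcp_rot'])"
```

```text
10.625 [ 0.76830127 -0.01543403 -2.27323914] [-0.05552777  0.03674991 -0.00824659] [548.28758883  81.17246861  33.19079774] 0.26961400639133254
[ 5.44527863e-02  1.93809480e-01  1.79781771e+00  3.34345564e-05
  1.14762518e+00 -1.71342752e-01] [0.0008642  0.62294884 0.78226171 0.00078907]
```

View pics/Lh.png

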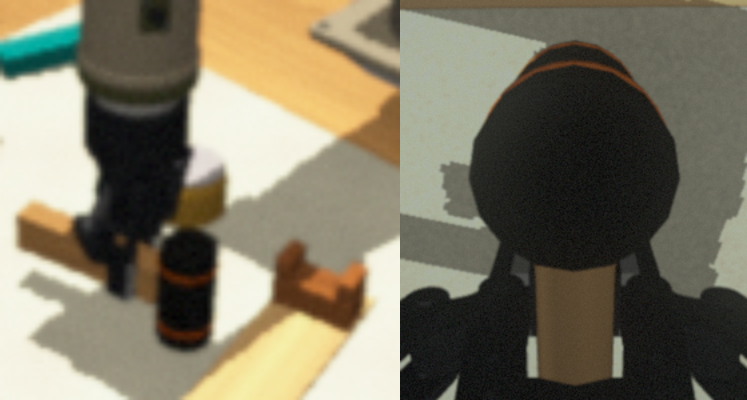

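View pics/wrist_h.png

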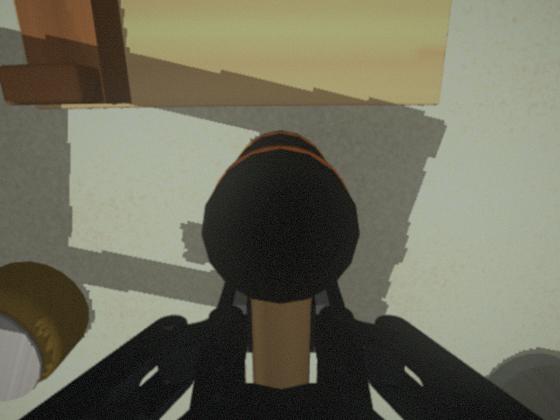

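```bash
python3 -c "
from h import *
W=pickle.load(open('cam_h.pkl','rb'))['wrist']
a=onz(W,282,104,6);b=onz(W,150,105,6);c=onz(W,420,104,6)
s=robot.observe()['eef_pos'];h=np.array([-.225,.974])
print(a,b,c,[(p[:2]-s[:2])@h for p in (a,b,c)], np.degrees(np.arctan2(*(c-b)[1::-1])))
L=np.array([529.4,160.4]);print((L-s[:2])@h)
"
```

```text
[531.47386579 161.0513567    6.        ] [468.12672108 146.31094753   6.        ] [597.78841045 176.4485858    6.        ] [np.float64(81.58512468162706), np.float64(81.4810737098809), np.float64(81.66125327924067)] 13.085083589247612
81.41732306213933
```

Request:
play_rows(rows=[[[0, -0.0025, 0.0107, -0.012, 0], [0, -0.0025, 0.0107, 0, 0], [0, -0.002, 0.0088, 0.012, 0], [0, -0.002, 0.0086, 0.011, 0], [0, -0.0022, 0.0095, 0.01, 0], [0, -0.0024, 0.0103, 0.01, 0], [0, -0.0024, 0.0105, 0.009, 0], [0, -0.0023, 0.0097, 0.007, 0], [0, 0, 0, 0, 0]]], newtons=20)

```text
time: 11.75
eef_pos: [538.2, 121.1, 55.7]
tcp_rot: [0.0, 0.622, 0.783, 0.0]
force: [-0.9, -0.4, -2.6]
finger_gap: 0.272
```

```bash
python3 look.py i 250 170
```

```text
11.85 [-0.82701155  0.06615064 -3.14785766] [-0.09138268 -0.0361698  -0.0333372 ] [537.9151422 120.5701383  55.1833477] 0.26736901239607563
```

View pics/Li.png

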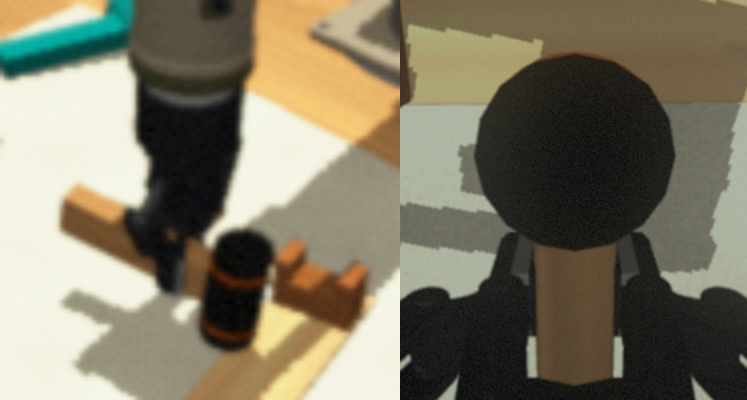

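```bash
cat > tilt.py <<'E'
from h import *
def pts(tag,hd,thetas=(0,10,15,20,25,30,35)):
    W=pickle.load(open(f'cam_{tag}.pkl','rb'))['wrist']; s=robot.observe()
    return W
def tilt(W,tcp,hd,gz=18.):
    m=(W['color'].max(2)<45).astype('uint8');m[:100]=0;m[300:]=0
    h=np.array([np.cos(np.radians(hd)),np.sin(np.radians(hd)),0]);z=np.array([0,0,1.])
    y=np.cross(z,h); G=np.array(tcp)+[0,0,gz]
    for t in range(0,46,5):
        c,sn=np.cos(np.radians(t)),np.sin(np.radians(t))
        mx=c*h-sn*z; mz=sn*h+c*z
        C=G+48*mx+42*mz
        P=[C,C+22*mx,C-22*mx,C+22*y,C-22*y,G+48*mx-42*mz+22*mx]
        p=proj(W,P); print(t,'ctr',p[0].round(),'far',p[1].round(),'near',p[2].round(),'sides',p[3].round(),p[4].round(),'lowfront',p[5].round())
E
python3 -c "
from tilt import *
W=pickle.load(open('cam_h.pkl','rb'))['wrist'];tilt(W,[548.2,81.2,33],103)
print()
W=pickle.load(open('cam_i.pkl','rb'))['wrist'];tilt(W,[538,120.8,55.3],103)
"
```

```text
0 ctr [278. 235.] far [277. 154.] near [278. 304.] sides [197. 235.] [359. 235.] lowfront [279. 129.]
5 ctr [278. 218.] far [277. 137.] near [278. 289.] sides [200. 218.] [356. 217.] lowfront [279. 136.]
10 ctr [278. 202.] far [278. 125.] near [278. 275.] sides [202. 203.] [353. 202.] lowfront [279. 143.]
15 ctr [278. 189.] far [278. 116.] near [278. 261.] sides [205. 190.] [351. 189.] lowfront [279. 151.]
20 ctr [278. 178.] far [278. 109.] near [278. 248.] sides [208. 179.] [348. 178.] lowfront [279. 159.]
25 ctr [278. 170.] far [278. 106.] near [278. 237.] sides [211. 170.] [345. 169.] lowfront [279. 168.]
30 ctr [278. 163.] far [278. 104.] near [278. 226.] sides [214. 163.] [342. 163.] lowfront [279. 176.]
35 ctr [278. 158.] far [278. 105.] near [278. 217.] sides [217. 158.] [340. 158.] lowfront [279. 185.]
40 ctr [278. 154.] far [278. 107.] near [278. 209.] sides [219. 155.] [337. 154.] lowfront [279. 195.]
45 ctr [278. 153.] far [278. 110.] near [278. 202.] sides [222. 153.] [335. 153.] lowfront [279. 204.]

0 ctr [276. 235.] far [275. 154.] near [276. 303.] sides [196. 235.] [3
[... 256 characters left out ...]
ar [276. 116.] near [276. 261.] sides [204. 189.] [348. 189.] lowfront [278. 151.]
20 ctr [276. 178.] far [276. 110.] near [276. 248.] sides [207. 179.] [345. 178.] lowfront [278. 159.]
25 ctr [276. 170.] far [276. 106.] near [276. 236.] sides [210. 170.] [343. 170.] lowfront [278. 168.]
30 ctr [277. 163.] far [277. 105.] near [277. 226.] sides [213. 163.] [340. 163.] lowfront [278. 177.]
35 ctr [277. 158.] far [277. 105.] near [277. 217.] sides [216. 158.] [338. 158.] lowfront [278. 186.]
40 ctr [277. 155.] far [277. 107.] near [277. 209.] sides [218. 155.] [335. 155.] lowfront [278. 195.]
45 ctr [277. 153.] far [277. 111.] near [277. 202.] sides [221. 153.] [333. 153.] lowfront [278. 204.]
```

View pics/wrist_i.png

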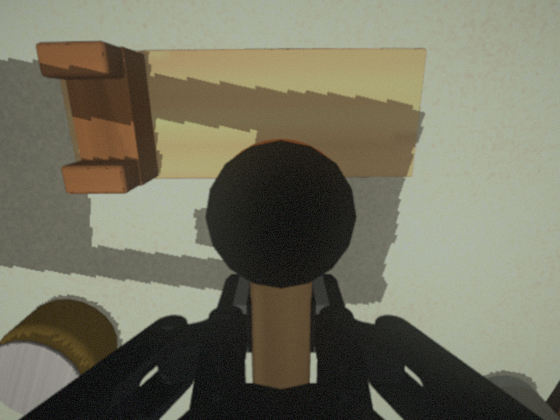

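Tilt is only about 6° so far because the edge slipped over the thin plate. I'll use the taller cheek side as the catch instead.

Request:
play_rows(rows=[[[0, 0, -0.06, 0.024, 0], [0, 0, -0.054, 0, 0], [0, -0.078, 0, 0, 0], [0, -0.075, 0, 0, 0], [0, 0, 0, 0, 0], [0, 0, 0, 0, 0]]], newtons=20)

```text
time: 12.6
eef_pos: [462.2, 63.4, 67.7]
tcp_rot: [0.001, 0.623, 0.782, 0.0]
force: [-0.6, -0.2, -3.3]
finger_gap: 0.267
```

```bash
python3 look.py j 270 170;  python3 -c "
from h import *
W=pickle.load(open('cam_j.pkl','rb'))['wrist']
s=robot.observe()['eef_pos'];h=np.array([-.225,.974]);x=np.array([.974,.225])
L=np.array([442.9,144]);print((L-s[:2])@h,(L-s[:2])@x)
print(s,proj(W,[[442.9+14.6,144+3.4,49],[442.9-14.6,144-3.4,49]]))"
```

```text
12.7 [-0.13070215 -0.35612175 -2.33846899] [-0.0398448  -0.05873232 -0.04948222] [462.72233001  63.45139197  67.85257344] 0.27115614752083006
82.91436847731102 -1.1835126187258271
[462.72233001  63.45139197  67.85257344] [[308.35484088 100.93785826]
 [244.12063223 101.17818718]]
```

View pics/wrist_j.png

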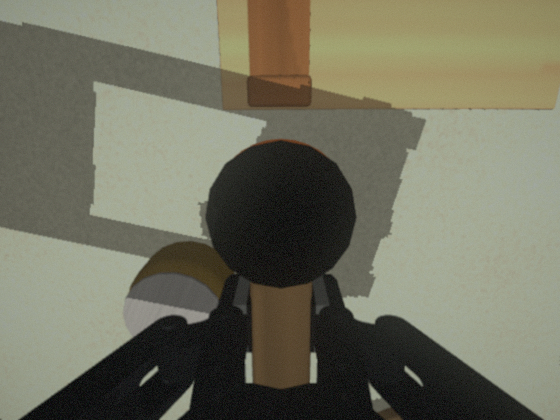

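View pics/Lj.png

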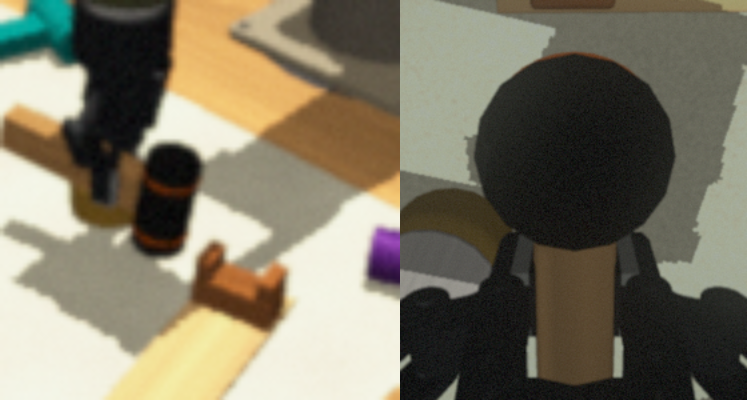

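Request:
play_rows(rows=[[[0, -0.0032, 0.0136, 0, 0], [0, -0.0032, 0.0136, 0, 0], [0, -0.0015, 0.0064, 0.007, 0], [0, -0.0018, 0.0076, 0.01, 0], [0, -0.0019, 0.0084, 0.01, 0], [0, -0.0021, 0.0092, 0.0094, 0], [0, -0.0023, 0.0101, 0.0084, 0], [0, -0.0014, 0.0062, 0.0046, 0], [0, 0, 0, 0, 0]]], newtons=20)

```text
time: 13.82
eef_pos: [453.5, 99.1, 92.7]
tcp_rot: [0.002, 0.623, 0.783, -0.001]
force: [0.8, -12.6, 1.2]
finger_gap: 0.269
```

```bash
python3 look.py k 270 170
```

```text
13.925 [  1.13587131 -11.40023528   0.78914278] [-2.58630772 -0.12316694  0.15463353] [453.50853435  99.12538635  92.65591992] 0.26815497039437614
```

View pics/Lk.png

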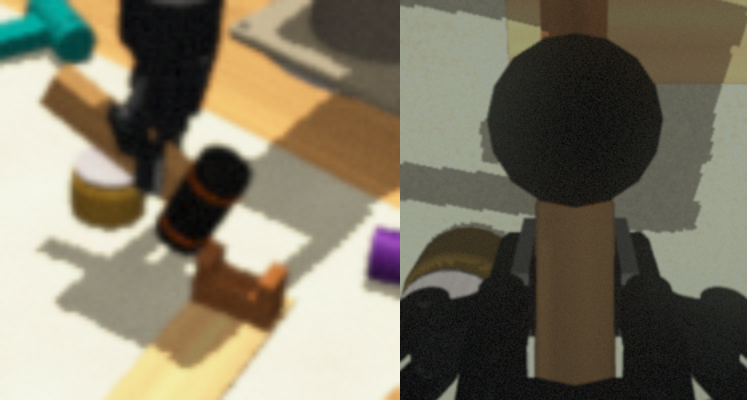

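View pics/wrist_k.png

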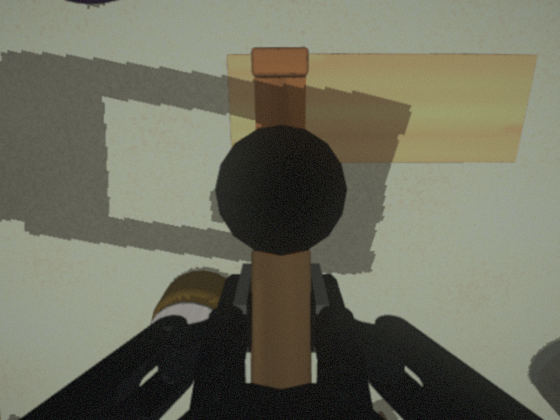

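```bash
cat > sc.py <<'E'
from h import *
def sc(tag,tcp,hd,x0,y0,gz=18.,k=4,b=48):
    S=pickle.load(open(f'cam_{tag}.pkl','rb'))['scene']
    h=np.array([np.cos(np.radians(hd)),np.sin(np.radians(hd)),0]);z=np.array([0,0,1.]); y=np.cross(z,h); G=np.array(tcp)+[0,0,gz]
    for t in range(0,41,5):
        c,sn=np.cos(np.radians(t)),np.sin(np.radians(t)); mx=c*h-sn*z; mz=sn*h+c*z
        P=[G+b*mx+42*mz,G+b*mx-42*mz,G+(b-147)*mx+17*mz+12*y,G+(b-147)*mx-17*mz+12*y,G+(b-147)*mx+17*mz-12*y]
        print(t,[tuple(((q-[x0,y0]+.5)*k-.5).round().astype(int)) for q in proj(S,P)])
E
python3 -c "
from sc import *
sc('h',[548.2,81.2,33],103,250,170)
sc('k',[453.5,99.1,92.6],103,270,170)"
```

```text
0 [(np.int64(185), np.int64(246)), (np.int64(180), np.int64(334)), (np.int64(29), np.int64(199)), (np.int64(29), np.int64(234)), (np.int64(11), np.int64(215))]
5 [(np.int64(189), np.int64(252)), (np.int64(176), np.int64(337)), (np.int64(30), np.int64(191)), (np.int64(28), np.int64(225)), (np.int64(12), np.int64(206))]
10 [(np.int64(193), np.int64(259)), (np.int64(171), np.int64(338)), (np.int64(33), np.int64(183)), (np.int64(27), np.int64(216)), (np.int64(15), np.int64(199))]
15 [(np.int64(195), np.int64(265)), (np.int64(165), np.int64(339)), (np.int64(37), np.int64(176)), (np.int64(28), np.int64(207)), (np.int64(18), np.int64(191))]
20 [(np.int64(198), np.int64(272)), (np.int64(160), np.int64(340)), (np.int64(41), np.int64(170)), (np.int64(29), np.int64(198)), (np.int64(23), np.int64(185))]
25 [(np.int64(199), np.int64(278)), (np.int64(154), np.int64(340)), (np.int64(46), np.int64(164)), (np.int64(31), np.int64(190)), (np.int64(28), np.int64(179))]
30 [(np.int64(201), np.int64(285)), (np.int64(148), np.int64(340)), (np.int64(51), np.int64(158)), (np.int64(33), np.int64(183)), (np.in
[... 1073 characters left out ...]
64(68)), (np.int64(53), np.int64(99)), (np.int64(50), np.int64(82))]
25 [(np.int64(229), np.int64(171)), (np.int64(179), np.int64(237)), (np.int64(72), np.int64(62)), (np.int64(55), np.int64(90)), (np.int64(56), np.int64(75))]
30 [(np.int64(230), np.int64(177)), (np.int64(173), np.int64(237)), (np.int64(78), np.int64(56)), (np.int64(58), np.int64(82)), (np.int64(62), np.int64(69))]
35 [(np.int64(230), np.int64(184)), (np.int64(166), np.int64(236)), (np.int64(85), np.int64(51)), (np.int64(62), np.int64(74)), (np.int64(69), np.int64(64))]
40 [(np.int64(230), np.int64(190)), (np.int64(160), np.int64(235)), (np.int64(93), np.int64(46)), (np.int64(67), np.int64(67)), (np.int64(76), np.int64(60))]
```

Tilt is about 21°. I'll back off, take a lower hold on the cheek, and push a bit more to reach about 30°.

Request:
play_rows(rows=[[[0, 0.0045, -0.0195, 0, 0], [0, 0.001, -0.004, -0.028, 0], [0, -0.0055, 0.0235, 0, 0], [0, -0.0013, 0.0058, 0.007, 0], [0, -0.0013, 0.0058, 0.007, 0], [0, -0.0013, 0.0058, 0.006, 0], [0, -0.001, 0.004, 0, 0], [0, 0, 0, 0, 0], [0, 0.0045, -0.0195, 0, 0], [0, 0.0045, -0.0195, 0.04, 0], [0, 0, 0, 0, 0]]], newtons=20)

```text
time: 15.3
eef_pos: [455.7, 92.3, 108.5]
tcp_rot: [0.0, 0.623, 0.782, 0.001]
force: [0.4, 0.2, -2.7]
finger_gap: 0.266
```

```bash
python3 look.py l 250 150; python3 -c "
from sc import *
s=robot.observe();sc('l',s['eef_pos'],103,250,150)"
```

```text
15.4 [-0.52555866 -0.12160291 -3.17743243] [-0.07456571  0.08088396 -0.04041619] [454.41662156  92.64715373 107.08188507] 0.26635440695082235
0 [(np.int64(289), np.int64(198)), (np.int64(280), np.int64(291)), (np.int64(126), np.int64(161)), (np.int64(125), np.int64(198)), (np.int64(110), np.int64(175))]
5 [(np.int64(293), np.int64(205)), (np.int64(275), np.int64(294)), (np.int64(129), np.int64(152)), (np.int64(124), np.int64(188)), (np.int64(112), np.int64(166))]
10 [(np.int64(296), np.int64(211)), (np.int64(270), np.int64(296)), (np.int64(132), np.int64(144)), (np.int64(124), np.int64(178)), (np.int64(115), np.int64(158))]
15 [(np.int64(299), np.int64(218)), (np.int64(265), np.int64(297)), (np.int64(136), np.int64(136)), (np.int64(125), np.int64(169)), (np.int64(119), np.int64(150))]
20 [(np.int64(301), np.int64(225)), (np.int64(259), np.int64(298)), (np.int64(140), np.int64(129)), (np.int64(126), np.int64(160)), (np.int64(124), np.int64(143))]
25 [(np.int64(303), np.int64(232)), (np.int64(253), np.int64(299)), (np.int64(146), np.int64(123)), (np.int64(129), np.int64(152)), (np.int64(129), np.int64(136))]
30 [(np.int64(304), np.int64(238)), (np.int64(247), np.int64(299)), (np.int64(152), np.int64(117)), (np.int64(132), np.int64(143)), (np.int64(135), np.int64(130))]
35 [(np.int64(304), np.int64(245)), (np.int64(241), np.int64(298)), (np.int64(159), np.int64(111)), (np.int64(136), np.int64(136)), (np.int64(142), np.int64(125))]
40 [(np.int64(304), np.int64(251)), (np.int64(234), np.int64(297)), (np.int64(166), np.int64(107)), (np.int64(141), np.int64(129)), (np.int64(150), np.int64(120))]
```

View pics/Ll.png

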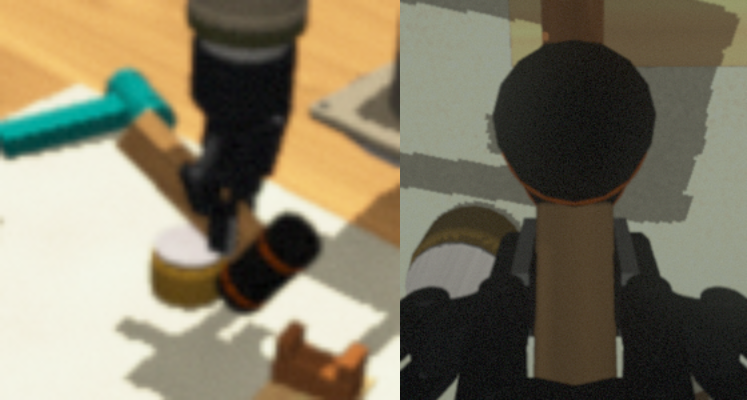

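Tilt is now about 32°, nearly square to the 30° slope. I'll grip hard, lift, and turn towards the cradle.

Request:
play_rows(rows=[[[0, 0, 0, 0.1, -0.1], [0, 0, 0, 0.1, -0.1], [0, 0.014, -0.0415, 0.04, -0.114], [0, 0.014, -0.0415, 0, -0.114], [0, 0.014, -0.0415, 0, -0.114], [0, 0.014, -0.0415, 0, -0.114], [0, 0.014, -0.0415, 0, -0.114], [0, 0.014, -0.0415, 0, -0.114], [0, 0.014, -0.0415, 0, -0.114], [0, 0.014, -0.0415, 0, -0.114], [0, 0.014, -0.0415, 0, -0.114], [0, 0.014, -0.0415, 0, -0.114]]], newtons=120)

```text
time: 16.9
eef_pos: [524.7, -115.0, 226.3]
tcp_rot: [-0.0, 0.988, -0.156, -0.001]
force: [-0.2, -0.1, -2.9]
finger_gap: 0.267
```

Request:
play_rows(rows=[[[0, 0.014, -0.0415, 0, -0.114], [0, 0.014, -0.0415, 0, -0.114], [0, 0.014, -0.0415, 0, -0.114], [0, 0.014, -0.0415, 0, 0], [0, 0.014, -0.0415, 0, 0], [0, 0, 0, 0, 0], [0, 0, 0, 0, 0]]], newtons=120)

```text
time: 17.77
eef_pos: [559.5, -218.0, 226.7]
tcp_rot: [-0.0, 0.912, -0.41, -0.001]
force: [1.3, 0.4, -3.0]
finger_gap: 0.263
```

```bash
python3 look.py m 170 120; python3 -c "
from sc import *
s=robot.observe();a=s['tcp_rot'];hd=np.degrees(2*np.arctan2(a[2],a[1]));print(hd,s['q']);sc('m',s['eef_pos'],hd,170,120)"
```

```text
17.875 [ 0.55151784 -0.45143034 -3.59507395] [ 0.07554939 -0.00513563 -0.01828828] [ 559.66866156 -217.99475646  227.36082125] 0.2644515759310802
-48.36317314820401 [-4.56971325e-01  1.34774955e-01  1.49059118e+00  3.20875938e-04
  1.51727461e+00  1.95790428e+00]
0 [(np.int64(112), np.int64(59)), (np.int64(122), np.int64(155)), (np.int64(298), np.int64(103)), (np.int64(299), np.int64(142)), (np.int64(302), np.int64(90))]
5 [(np.int64(108), np.int64(64)), (np.int64(127), np.int64(160)), (np.int64(295), np.int64(93)), (np.int64(300), np.int64(132)), (np.int64(299), np.int64(80))]
10 [(np.int64(105), np.int64(69)), (np.int64(132), np.int64(164)), (np.int64(291), np.int64(82)), (np.int64(300), np.int64(122)), (np.int64(296), np.int64(70))]
15 [(np.int64(102), np.int64(75)), (np.int64(138), np.int64(168)), (np.int64(287), np.int64(73)), (np.int64(299), np.int64(112)), (np.int64(291), np.int64(60))]
20 [(np.int64(100), np.int64(81)), (np.int64(144), np.int64(171)), (np.int64(281), np.int64(63)), (np.int64(297), np.int64(102)), (np.int64(286), np.int64(51))]
25 [(np.int64(99), np.int64(87)), (np.int64(150), np.int64(174)), (np.int64(275), np.int64(54)), (np.int64(295), np.int64(92)), (np.int64(279), np.int64(41))]
30 [(np.int64(98), np.int64(93)), (np.int64(157), np.int64(177)), (np.int64(268), np.int64(45)), (np.int64(291), np.int64(81)), (np.int64(272), np.int64(33))]
35 [(np.int64(97), np.int64(99)), (np.int64(163), np.int64(179)), (np.int64(260), np.int64(37)), (np.int64(286), np.int64(72)), (np.int64(265), np.int64(25))]
40 [(np.int64(97), np.int64(106)), (np.int64(170), np.int64(180)), (np.int64(251), np.int64(29)), (np.int64(281), np.int64(62)), (np.int64(256), np.int64(17))]
```

View pics/Lm.png

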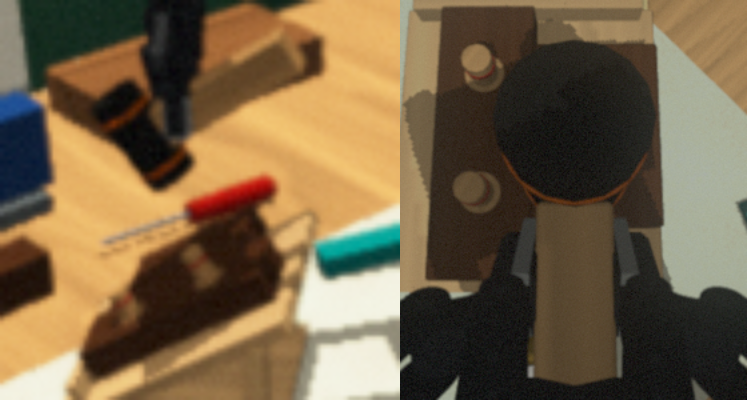

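View pics/wrist_m.png

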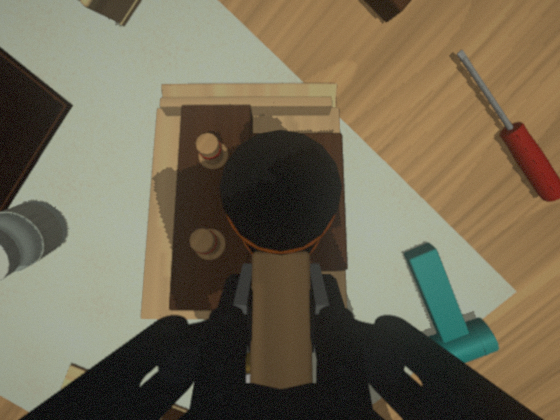

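Request:
play_rows(rows=[[[0, 0, 0, -0.05, 0], [0, 0, 0, -0.056, 0], [0, -0.004, 0.0045, -0.0104, 0], [0, -0.004, 0.0045, -0.0104, 0], [0, -0.004, 0.0045, -0.0104, 0], [0, 0, 0, 0, 0]]], newtons=120)

```text
time: 18.62
eef_pos: [553.9, -212.0, 159.8]
tcp_rot: [-0.0, 0.912, -0.41, 0.0]
force: [-0.2, -0.5, -2.2]
finger_gap: 0.265
```

```bash
python3 look.py n 170 150; python3 -c "
from sc import *
s=robot.observe();sc('n',s['eef_pos'],-48.4,170,150)"
```

```text
18.725 [-0.26250607  0.21299113 -2.90059536] [0.01638088 0.03298355 0.01439496] [ 554.18317157 -212.36222062  160.09587197] 0.2635172000660386
0 [(np.int64(130), np.int64(17)), (np.int64(138), np.int64(108)), (np.int64(310), np.int64(60)), (np.int64(311), np.int64(97)), (np.int64(314), np.int64(46))]
5 [(np.int64(126), np.int64(21)), (np.int64(143), np.int64(112)), (np.int64(307), np.int64(50)), (np.int64(312), np.int64(88)), (np.int64(311), np.int64(36))]
10 [(np.int64(123), np.int64(26)), (np.int64(149), np.int64(116)), (np.int64(304), np.int64(41)), (np.int64(312), np.int64(78)), (np.int64(308), np.int64(27))]
15 [(np.int64(120), np.int64(32)), (np.int64(154), np.int64(120)), (np.int64(299), np.int64(31)), (np.int64(311), np.int64(68)), (np.int64(303), np.int64(18))]
20 [(np.int64(118), np.int64(37)), (np.int64(160), np.int64(123)), (np.int64(294), np.int64(22)), (np.int64(310), np.int64(59)), (np.int64(298), np.int64(9))]
25 [(np.int64(116), np.int64(43)), (np.int64(166), np.int64(126)), (np.int64(288), np.int64(13)), (np.int64(307), np.int64(49)), (np.int64(292), np.int64(0))]
30 [(np.int64(115), np.int64(49)), (np.int64(172), np.int64(128)), (np.int64(281), np.int64(5)), (np.int64(303), np.int64(40)), (np.int64(285), np.int64(-8))]
35 [(np.int64(115), np.int64(55)), (np.int64(179), np.int64(130)), (np.int64(273), np.int64(-3)), (np.int64(299), np.int64(30)), (np.int64(278), np.int64(-16))]
40 [(np.int64(115), np.int64(61)), (np.int64(185), np.int64(132)), (np.int64(265), np.int64(-10)), (np.int64(293), np.int64(21)), (np.int64(269), np.int64(-23))]
```

View pics/Ln.png

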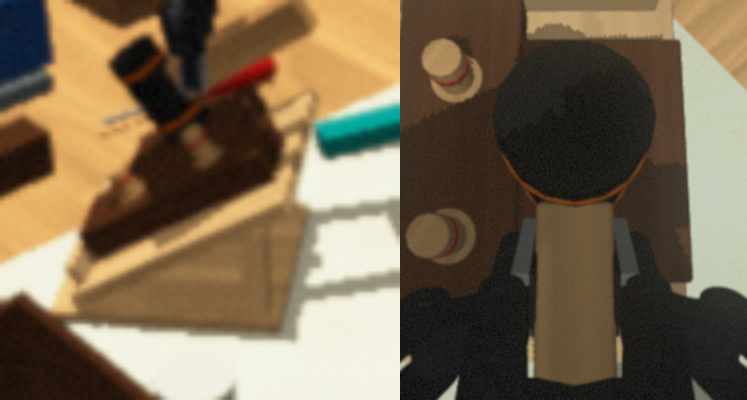

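Request:
play_rows(rows=[[[0, -0.0013, 0.0015, -0.0035, 0], [0, -0.0013, 0.0015, -0.0035, 0], [0, -0.0013, 0.0015, -0.0035, 0], [0, 0, 0, 0, 0]]], newtons=120)

```text
time: 19.23
eef_pos: [551.9, -209.9, 154.1]
tcp_rot: [0.0, 0.912, -0.41, -0.0]
force: [0.7, -0.6, -2.5]
finger_gap: 0.265
```

Request:
play_rows(rows=[[[0, -0.0013, 0.0015, -0.0035, 0], [0, -0.0013, 0.0015, -0.0035, 0], [0, 0, 0, 0, 0]]], newtons=120)

```text
time: 19.6
eef_pos: [552.1, -209.7, 153.2]
tcp_rot: [0.0, 0.912, -0.41, 0.002]
force: [-0.2, -2.0, 7.9]
finger_gap: 0.263
```

Request:
play_rows(rows=[[[0, -0.0013, 0.0015, -0.0035, 0], [0, -0.0013, 0.0015, -0.0035, 0], [0, 0, 0, 0, 0]]], newtons=120)

```text
time: 19.98
eef_pos: [552.3, -209.5, 152.6]
tcp_rot: [0.001, 0.912, -0.41, 0.005]
force: [-2.8, -1.9, 18.3]
finger_gap: 0.262
```

Request:
play_rows(rows=[[[0, -0.0013, 0.0015, -0.0035, 0], [0, -0.0013, 0.0015, -0.0035, 0], [0, 0, 0, 0, 0]]], newtons=120)

```text
time: 20.35
eef_pos: [552.7, -209.3, 152.0]
tcp_rot: [0.001, 0.912, -0.41, 0.008]
force: [-3.0, -2.8, 29.3]
finger_gap: 0.264
```

```bash
python3 look.py o 170 150; python3 -c "
from sc import *
s=robot.observe();print(s['eef_pos'],s['force'])"
```

```text
20.45 [-4.4257751  -3.2429108  29.46236371] [-1.45444335  0.29957631 -0.12444222] [ 552.67125276 -209.26937863  151.94147759] 0.2648170715222673
[ 552.67125276 -209.26937863  151.94147759] [-4.4257751  -3.2429108  29.46236371]
```

View pics/Lo.png

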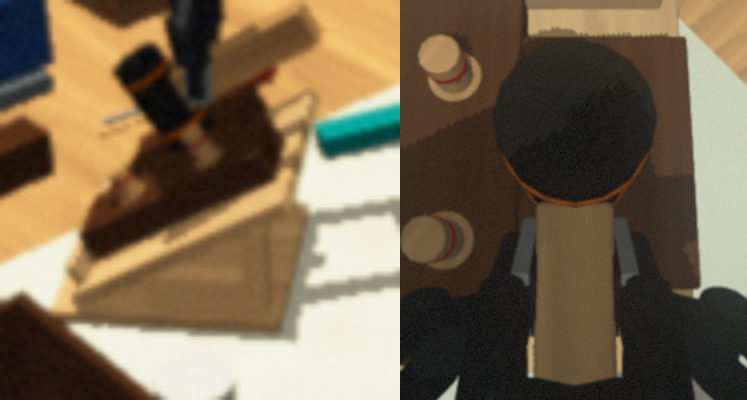

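```bash
cat > geo.py <<'E'
from h import *
a=np.radians(131.6);u=np.array([np.cos(a),np.sin(a),0]);z=np.array([0,0,1.])
xs=u*np.cos(np.pi/6)+z*.5; zs=-u*.5+z*np.cos(np.pi/6); ys=np.cross(zs,xs)
C0=np.array([552,-209.9,153.7]); F0=C0+18*z-48*xs-42*zs
def onplane(d,px,off=0):
    o,r=ray(d,*px); return o+r*((F0+off*zs-o)@zs)/(r@zs)
def sl(p): d=p-F0; return np.array([d@xs,d@ys+30,d@zs])
E
python3 -c "
from geo import *
np.set_printoptions(precision=1,suppress=True)
W=pickle.load(open('cam_m.pkl','rb'))['wrist'];w=W['color'][:,:,::-1]
cv2.imwrite('pics/c11.png',cv2.resize(cv2.convertScaleAbs(w[75:325,135:355],alpha=1.5),None,fx=2.7,fy=2.7,interpolation=cv2.INTER_CUBIC))
for p in [(212,152),(208,241)]: print(sl(onplane(W,p)))
for p in [(209,144),(203,240)]: print('heads',[ (h,sl(onplane(W,p,h))) for h in (20,25,30)])
W=pickle.load(open('cam_b.pkl','rb'))['wrist']
w6=lambda *p:((p[0]+.5)/6-.5+220,(p[1]+.5)/6-.5+55)
for p in [(517,180),(158,380)]: print(sl(onplane(W,w6(*p))))
T=pickle.load(open('cam_a.pkl','rb'))['top']
for p in [(405,200),(318,283)]: print('top',sl(onplane(T,((p[0]+.5)/6-.5+300,(p[1]+.5)/6-.5+130))))
"
```

```text
[-38.9 -29.1  -0. ]
[ 36.  -29.3   0. ]
heads [(20, array([-37.5, -27.3,  20. ])), (25, array([-35.4, -26.2,  25. ])), (30, array([-33.2, -25. ,  30. ]))]
heads [(20, array([ 37.5, -28.5,  20. ])), (25, array([ 38.1, -27.3,  25. ])), (30, array([ 38.7, -26.1,  30. ]))]
[-35.8 -28.9  -0. ]
[ 39.3 -29.1  -0. ]
top [-33.3 -27.    0. ]
top [ 41.1 -25.8   0. ]
```

View pics/c11.png

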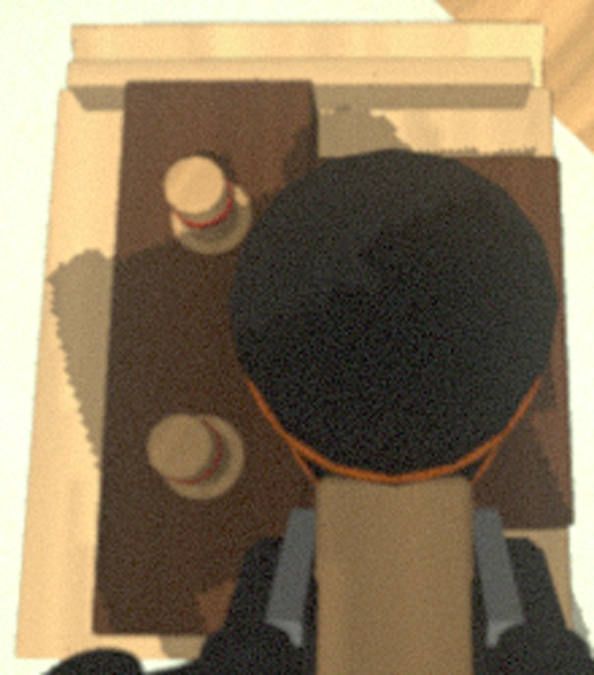

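Request:
play_rows(rows=[[[0, 0.02, -0.0224, 0.052, 0], [0, 0.02, -0.0224, 0.052, 0], [0, 0.0176, 0.066, 0.0112, 0], [0, 0.0176, 0.066, 0.0112, 0], [0, 0, 0, 0, 0], [0, 0, 0, 0, 0]]], newtons=120)

```text
time: 21.2
eef_pos: [585.4, -161.9, 206.5]
tcp_rot: [0.0, 0.912, -0.41, -0.0]
force: [-0.1, -0.1, -2.8]
finger_gap: 0.261
```

```bash
python3 look.py p 170 130; python3 -c "
from geo import *
np.set_printoptions(precision=1,suppress=True)
s=robot.observe();print(s['eef_pos'],'slope',sl(s['eef_pos']+18*z-48*xs-42*zs))"
```

```text
21.3 [ 0.1933118  -0.38930441 -3.16044659] [0.00552811 0.0410217  0.00814575] [ 585.22457557 -162.53856409  206.42015722] 0.26516846844569864
[ 585.2 -162.5  206.4] slope [ 37.9 -26.3  39. ]
```

View pics/Lp.png

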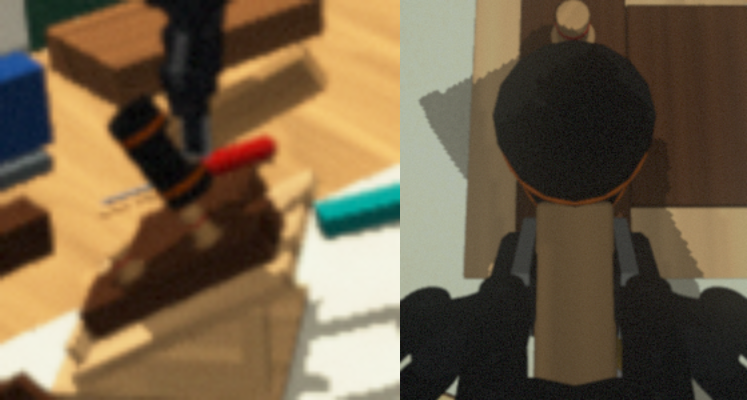

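Request:
play_rows(rows=[[[0, -0.0053, 0.006, -0.0139, 0], [0, -0.0073, 0.0082, -0.0191, 0], [0, -0.0073, 0.0082, -0.0191, 0], [0, 0, 0, 0, 0]]], newtons=120)

```text
time: 21.8
eef_pos: [575.1, -150.5, 179.7]
tcp_rot: [0.0, 0.912, -0.41, -0.0]
force: [0.5, -0.4, -2.7]
finger_gap: 0.261
```

Request:
play_rows(rows=[[[0, 0.01, -0.0112, 0.026, 0], [0, 0.01, -0.0112, 0.026, 0], [0, 0, 0, 0, 0]]], newtons=120)

```text
time: 22.18
eef_pos: [587.2, -162.8, 209.2]
tcp_rot: [-0.0, 0.912, -0.41, 0.002]
force: [0.8, 0.6, -2.9]
finger_gap: 0.264
```

```bash
python3 look.py q 170 130; python3 -c "
from geo import *
np.set_printoptions(precision=1,suppress=True)
s=robot.observe();print(s['eef_pos'],'slope',sl(s['eef_pos']+18*z-48*xs-42*zs), sl(np.array([0,0,0.])+z*0))"
```

```text
22.275 [-0.16784486 -0.13368185 -3.30882893] [ 0.00935209 -0.00607428 -0.02743827] [ 585.95467622 -162.06059298  207.11732389] 0.2650885823764603
[ 586.  -162.1  207.1] slope [ 38.2 -27.2  39.6] [ 415.5  303.4 -368.4]
```

View pics/Lq.png

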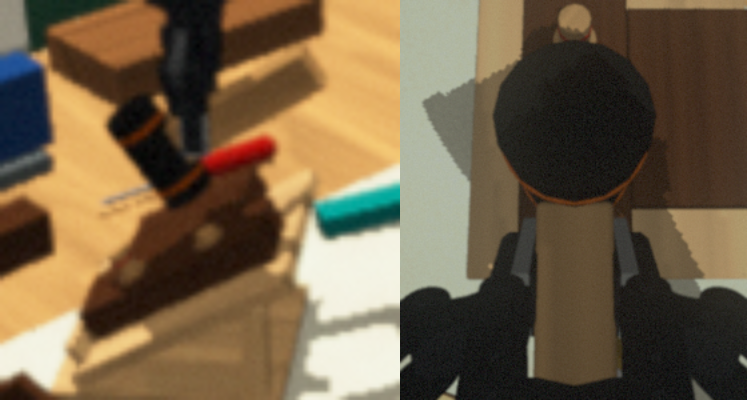

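```bash
python3 -c "
from geo import *
a=pickle.load(open('cam_a.pkl','rb'))['scene']['color'];q=pickle.load(open('cam_q.pkl','rb'))['scene']
for im,n in ((a,'a'),(q['color'],'q')):
  cv2.imwrite(f'pics/z{n}.png',cv2.resize(cv2.convertScaleAbs(im[165:210,185:240,::-1],alpha=1.4),None,fx=7,fy=7,interpolation=cv2.INTER_CUBIC))
x=np.hstack([cv2.imread('pics/za.png'),cv2.imread('pics/zq.png')]);cv2.imwrite('pics/zz.png',x)
P=lambda X,Y,Z:F0+X*xs+(Y-30)*ys+Z*zs
for h in (0,5,10,20,30): print(h,[((p-[185,165]+.5)*7-.5).round() for p in proj(q,[P(-37,-27.5,h),P(38.5,-27.5,h)])])
"
```

```text
0 [array([115., 225.]), array([248., 163.])]
5 [array([109., 217.]), array([242., 155.])]
10 [array([103., 209.]), array([236., 146.])]
20 [array([ 91., 192.]), array([224., 129.])]
30 [array([ 78., 176.]), array([212., 112.])]
```

View pics/zz.png

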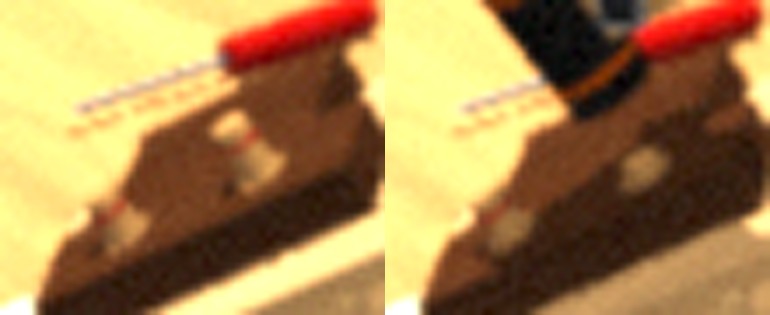

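Request:
play_rows(rows=[[[0, -0.0426, -0.0378, 0, 0], [0, -0.0426, -0.0378, 0, 0], [0, 0, 0, 0, 0], [0, 0, 0, 0, 0]]], newtons=120)

```text
time: 22.78
eef_pos: [543.1, -199.3, 206.5]
tcp_rot: [-0.0, 0.912, -0.41, -0.0]
force: [-0.2, 0.4, -2.6]
finger_gap: 0.266
```

```bash
python3 -c "
from geo import *
W=grab(('wrist',),'r')['wrist'];print(robot.observe()['eef_pos'])
cv2.imwrite('pics/zr.png',cv2.resize(cv2.convertScaleAbs(W['color'][80:320,110:300,::-1],alpha=1.5),None,fx=3,fy=3,interpolation=cv2.INTER_CUBIC)[:600])
np.set_printoptions(precision=0,suppress=True)
P=lambda X,Y,Z:F0+X*xs+(Y-30)*ys+Z*zs
for h in (0,5,10,20,25,30): print(h,[((p-[110,80]+.5)*3-.5).round() for p in proj(W,[P(-37,-27.5,h),P(38.5,-27.5,h)])])
"
```

```text
[ 543.32064052 -199.13905478  206.59320858]
0 [array([292., 138.]), array([277., 433.])]
5 [array([287., 128.]), array([272., 429.])]
10 [array([283., 119.]), array([267., 425.])]
20 [array([273.,  98.]), array([256., 417.])]
25 [array([268.,  87.]), array([250., 413.])]
30 [array([262.,  76.]), array([243., 409.])]
```

View pics/zr.png

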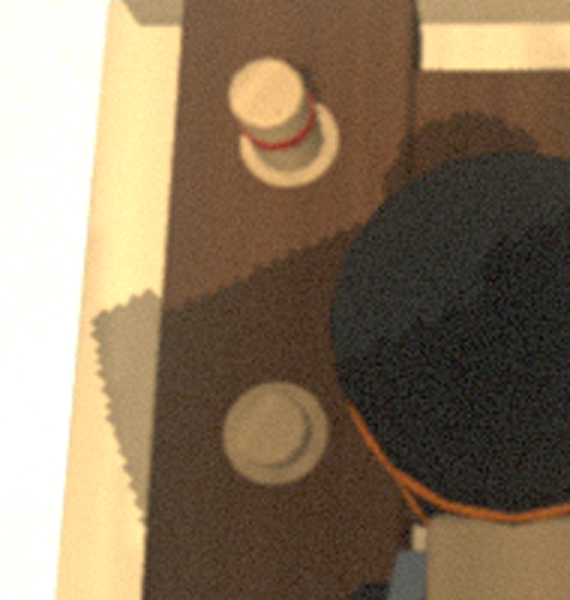

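Request:
play_rows(rows=[[[0, 0.086, -0.012, -0.0367, 0], [0, 0.086, -0.012, -0.0367, 0], [0, 0, 0, 0, 0], [0, 0, 0, 0, 0]]], newtons=120)

```text
time: 23.32
eef_pos: [629.1, -210.9, 169.5]
tcp_rot: [-0.0, 0.912, -0.41, -0.001]
force: [0.2, 0.0, -2.5]
finger_gap: 0.265
```

```bash
python3 look.py s 160 140; python3 -c "
from geo import *
np.set_printoptions(precision=1,suppress=True)
s=robot.observe();print(s['eef_pos'],'slope',sl(s['eef_pos']+18*z-48*xs-42*zs))
r=cv2.imread('pics/wrist_r.png')[185:260,170:235];cv2.imwrite('pics/zr2.png',cv2.resize(cv2.convertScaleAbs(r,alpha=2.2),None,fx=8,fy=8,interpolation=cv2.INTER_CUBIC))"
```

```text
23.425 [-0.1966079   0.194778   -1.64759244] [-0.02076169  0.04286286 -0.02232833] [ 629.29875459 -211.52813783  171.50661968] 0.2634679002193347
[ 629.3 -211.5  171.5] slope [-36.6 -26.7  41.7]
```

View pics/Ls.png

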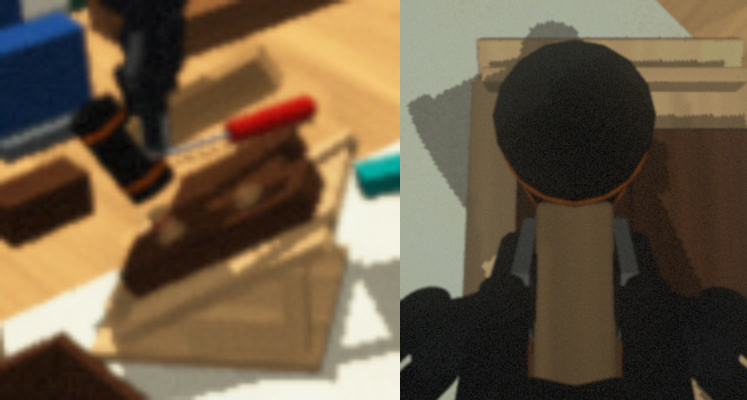

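View pics/zr2.png

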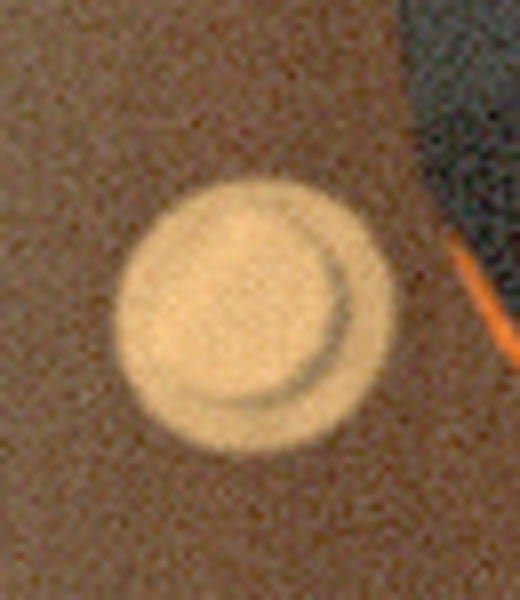

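Request:
play_rows(rows=[[[0, -0.0066, 0.0075, -0.0173, 0], [0, -0.006, 0.0067, -0.0156, 0], [0, -0.0046, 0.0052, -0.0121, 0], [0, -0.0027, 0.003, -0.0069, 0], [0, 0, 0, 0, 0]]], newtons=120)

```text
time: 24.05
eef_pos: [619.1, -200.4, 144.2]
tcp_rot: [-0.0, 0.912, -0.41, 0.0]
force: [0.2, 0.5, 1.2]
finger_gap: 0.263
```

Request:
play_rows(rows=[[[0, 0.01, -0.0112, 0.026, 0], [0, 0.01, -0.0112, 0.026, 0], [0, -0.0426, -0.0378, 0, 0], [0, -0.0426, -0.0378, 0, 0], [0, 0, 0, 0, 0]]], newtons=120)

```text
time: 24.68
eef_pos: [585.8, -251.5, 171.0]
tcp_rot: [0.0, 0.912, -0.411, 0.0]
force: [0.7, -0.3, -3.4]
finger_gap: 0.268
```

```bash
python3 -c "
from geo import *
W=grab(('wrist',),'t')['wrist'];print(robot.observe()['eef_pos'])
cv2.imwrite('pics/zt.png',cv2.resize(cv2.convertScaleAbs(W['color'][80:320,110:300,::-1],alpha=1.5),None,fx=3,fy=3,interpolation=cv2.INTER_CUBIC)[:600])
P=lambda X,Y,Z:F0+X*xs+(Y-30)*ys+Z*zs
for h in (0,5,10,15,20,30): print(h,[((p-[110,80]+.5)*3-.5).round() for p in proj(W,[P(-37,-27.5,h),P(38.5,-27.5,h)])])
"
```

```text
[ 586.56674486 -250.56765327  170.93371942]
0 [array([269., 438.]), array([254., 768.])]
5 [array([264., 435.]), array([248., 772.])]
10 [array([258., 431.]), array([242., 776.])]
15 [array([253., 427.]), array([236., 780.])]
20 [array([247., 423.]), array([229., 784.])]
30 [array([234., 415.]), array([215., 794.])]
```

View pics/zt.png

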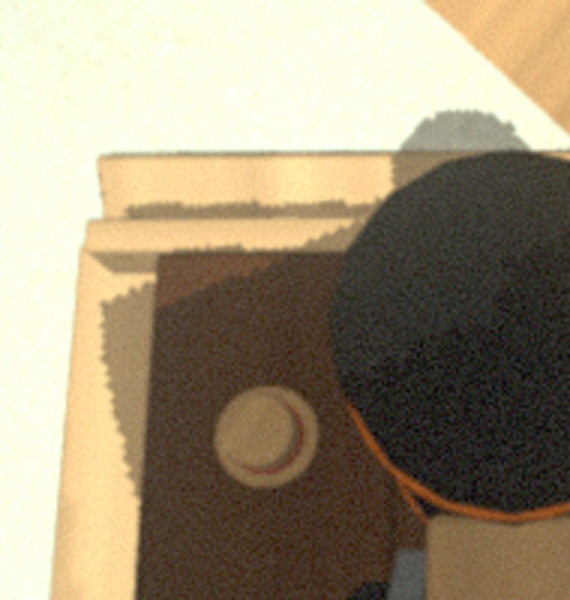

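View pics/wrist_t.png

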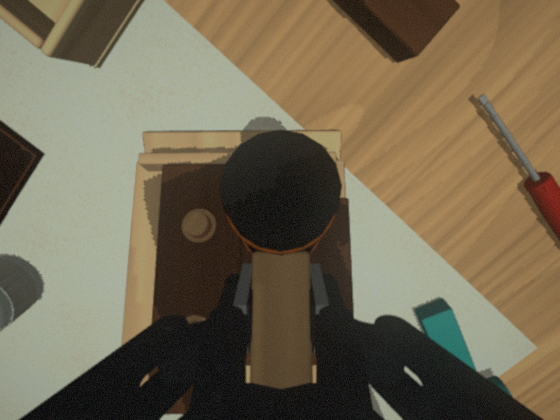

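Both pegs are about halfway: low about 10 mm out (ring at the wood), high about 6–8 mm out. Now I'll drive the high peg home.

Request:
play_rows(rows=[[[0, 0, 0.0888, 0.0367, 0], [0, 0, 0.0888, 0.0367, 0], [0, 0, 0, 0, 0], [0, 0, 0, 0, 0]]], newtons=120)

```text
time: 25.22
eef_pos: [587.2, -160.3, 207.2]
tcp_rot: [0.0, 0.912, -0.409, 0.0]
force: [-0.6, -0.9, -3.5]
finger_gap: 0.267
```

```bash
python3 -c "
from geo import *
np.set_printoptions(precision=1,suppress=True)
s=robot.observe();print(s['eef_pos'],'slope',sl(s['eef_pos']+18*z-48*xs-42*zs))"
```

```text
[ 587.2 -160.3  207.2] slope [ 38.6 -29.2  39.5]
```

Request:
play_rows(rows=[[[0, -0.0066, 0.0075, -0.0173, 0], [0, -0.0066, 0.0075, -0.0173, 0], [0, -0.006, 0.0067, -0.0156, 0], [0, -0.004, 0.0045, -0.0104, 0], [0, -0.002, 0.0022, -0.0052, 0], [0, -0.0013, 0.0015, -0.0035, 0], [0, -0.0013, 0.0015, -0.0035, 0], [0, -0.0013, 0.0015, -0.0035, 0], [0, 0, 0, 0, 0]]], newtons=120)

```text
time: 26.35
eef_pos: [573.7, -145.8, 172.0]
tcp_rot: [0.0, 0.912, -0.41, 0.003]
force: [-2.1, -4.1, 14.6]
finger_gap: 0.266
```

Request:
play_rows(rows=[[[0, -0.0013, 0.0015, -0.0035, 0], [0, 0, 0, 0, 0]]], newtons=120)

```text
time: 26.6
eef_pos: [573.9, -145.6, 171.8]
tcp_rot: [0.001, 0.912, -0.41, 0.004]
force: [-4.4, -5.7, 20.1]
finger_gap: 0.264
```

Request:
play_rows(rows=[[[0, 0.0153, -0.0172, 0.04, 0], [0, 0.0153, -0.0172, 0.04, 0], [0, 0.0434, -0.0489, -0.0378, 0], [0, 0.0434, -0.0489, -0.0378, 0], [0, 0, 0, 0, 0], [0, 0, 0, 0, 0]]], newtons=120)

```text
time: 27.35
eef_pos: [629.5, -208.7, 168.3]
tcp_rot: [-0.0, 0.912, -0.41, -0.001]
force: [0.1, -0.5, -2.4]
finger_gap: 0.263
```

```bash
python3 -c "
from geo import *
np.set_printoptions(precision=1,suppress=True)
s=robot.observe();print(s['eef_pos'],'slope',sl(s['eef_pos']+18*z-48*xs-42*zs))"
```

```text
[ 629.5 -208.7  168.3] slope [-36.5 -28.8  37.9]
```

Request:
play_rows(rows=[[[0, -0.0066, 0.0075, -0.0173, 0], [0, -0.0066, 0.0075, -0.0173, 0], [0, -0.006, 0.0067, -0.0156, 0], [0, -0.004, 0.0045, -0.0104, 0], [0, -0.002, 0.0022, -0.0052, 0], [0, -0.0013, 0.0015, -0.0035, 0], [0, -0.0013, 0.0015, -0.0035, 0], [0, 0, 0, 0, 0]]], newtons=120)

```text
time: 28.35
eef_pos: [617.3, -194.7, 134.7]
tcp_rot: [0.0, 0.912, -0.41, 0.002]
force: [-0.1, -0.5, 10.1]
finger_gap: 0.26
```

Request:
play_rows(rows=[[[0, -0.0013, 0.0015, -0.0035, 0], [0, 0, 0, 0, 0]]], newtons=120)

```text
time: 28.6
eef_pos: [617.4, -194.6, 134.4]
tcp_rot: [0.0, 0.912, -0.41, 0.003]
force: [-1.8, -1.7, 13.7]
finger_gap: 0.267
```

Request:
play_rows(rows=[[[0, -0.0013, 0.0015, -0.0035, 0], [0, 0, 0, 0, 0], [0, 0.016, -0.018, 0.0416, 0], [0, 0.016, -0.018, 0.0416, 0], [0, -0.0426, -0.0378, 0.02, 0], [0, -0.0426, -0.0378, 0.02, 0], [0, -0.03, 0.02, 0.03, 0], [0, 0, 0, 0, 0]]], newtons=120)

```text
time: 29.6
eef_pos: [572.9, -238.2, 206.3]
tcp_rot: [-0.0, 0.912, -0.41, 0.0]
force: [0.3, -0.1, -1.8]
finger_gap: 0.268
```

```bash
python3 -c "
from geo import *
W=grab(('wrist','scene'),'u')['wrist'];print(robot.observe()['eef_pos'],robot.observe()['force'])
cv2.imwrite('pics/zu.png',cv2.resize(cv2.convertScaleAbs(W['color'][80:320,110:300,::-1],alpha=1.5),None,fx=3,fy=3,interpolation=cv2.INTER_CUBIC)[:600])
"
```

```text
[ 573.18352703 -238.05296474  204.94121158] [ 0.47744096  0.65356242 -3.8150678 ]
```

View pics/zu.png

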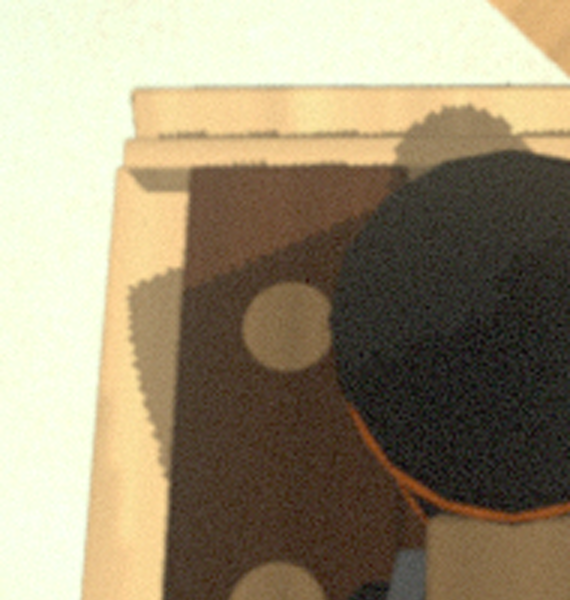

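```bash
python3 -c "
import cv2
w=cv2.imread('pics/wrist_u.png');s=cv2.imread('pics/scene_u.png')
a=cv2.resize(cv2.convertScaleAbs(w[160:310,160:260],alpha=1.8),None,fx=4,fy=4,interpolation=cv2.INTER_CUBIC)
cv2.imwrite('pics/zu2.png',a)"
```

```text
(no output)
```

View pics/zu2.png

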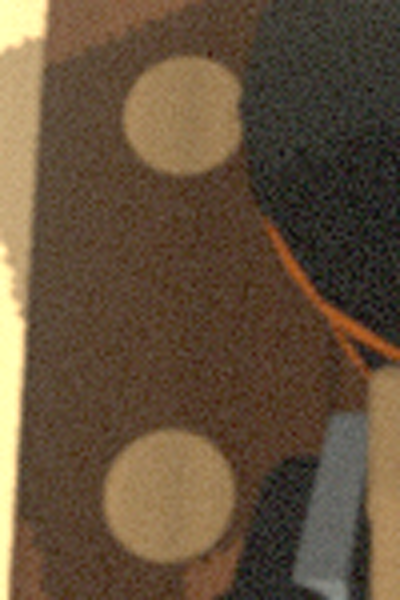

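Both pegs are flush: plain discs at px (206,189) and (202,284), no side wall visible. I'll return the mallet to the rest.

Request:
play_rows(rows=[[[0, 0, 0, 0.06, 0], [0, -0.0058, 0.0974, 0, 0.1139], [0, -0.0058, 0.0974, 0, 0.1139], [0, -0.0058, 0.0974, 0, 0.1139], [0, -0.0058, 0.0974, 0, 0.1139], [0, -0.0058, 0.0974, 0, 0.1139], [0, -0.0058, 0.0974, 0, 0.1139], [0, -0.0058, 0.0974, 0, 0], [0, -0.0058, 0.0974, 0, 0], [0, -0.0058, 0.0974, 0, 0], [0, 0, 0, -0.06, 0], [0, 0, 0, -0.06, 0]]], newtons=120)

```text
time: 31.2
eef_pos: [547.0, 201.5, 174.1]
tcp_rot: [0.0, 0.993, 0.115, -0.0]
force: [-0.2, -0.4, -3.0]
finger_gap: 0.262
```

Request:
play_rows(rows=[[[0, 0, 0, -0.06, 0], [0, 0, 0, -0.04, 0], [0, 0, 0, 0, 0], [0, 0, 0, 0, 0]]], newtons=120)

```text
time: 31.7
eef_pos: [547.9, 200.4, 126.9]
tcp_rot: [-0.0, 0.993, 0.114, 0.001]
force: [0.7, -0.6, -2.9]
finger_gap: 0.265
```

```bash
python3 look.py v 280 190; python3 -c "
from sc import *
s=robot.observe();a=s['tcp_rot'];hd=np.degrees(2*np.arctan2(a[2],a[1]));print(hd);sc('v',s['eef_pos'],hd,280,190)"
```

```text
31.8 [-0.56944301  0.14941247 -3.13863843] [ 0.00986711  0.05229531 -0.04747249] [548.33574365 200.42797627 127.64143293] 0.2631266545747303
13.094555977152876
0 [(np.int64(105), np.int64(144)), (np.int64(98), np.int64(245)), (np.int64(218), np.int64(75)), (np.int64(214), np.int64(114)), (np.int64(188), np.int64(64))]
5 [(np.int64(102), np.int64(152)), (np.int64(100), np.int64(246)), (np.int64(218), np.int64(66)), (np.int64(215), np.int64(103)), (np.int64(188), np.int64(55))]
10 [(np.int64(99), np.int64(160)), (np.int64(103), np.int64(247)), (np.int64(218), np.int64(58)), (np.int64(217), np.int64(93)), (np.int64(187), np.int64(47))]
15 [(np.int64(97), np.int64(169)), (np.int64(106), np.int64(247)), (np.int64(217), np.int64(50)), (np.int64(218), np.int64(83)), (np.int64(186), np.int64(40))]
20 [(np.int64(95), np.int64(177)), (np.int64(109), np.int64(247)), (np.int64(215), np.int64(43)), (np.int64(218), np.int64(74)), (np.int64(184), np.int64(33))]
25 [(np.int64(93), np.int64(185)), (np.int64(112), np.int64(246)), (np.int64(214), np.int64(37)), (np.int64(218), np.int64(65)), (np.int64(182), np.int64(27))]
30 [(np.int64(91), np.int64(192)), (np.int64(116), np.int64(244)), (np.int64(211), np.int64(32)), (np.int64(218), np.int64(57)), (np.int64(180), np.int64(22))]
35 [(np.int64(90), np.int64(200)), (np.int64(119), np.int64(241)), (np.int64(208), np.int64(28)), (np.int64(217), np.int64(49)), (np.int64(177), np.int64(18))]
40 [(np.int64(90), np.int64(207)), (np.int64(123), np.int64(238)), (np.int64(205), np.int64(25)), (np.int64(215), np.int64(43)), (np.int64(173), np.int64(14))]
```

View pics/Lv.png

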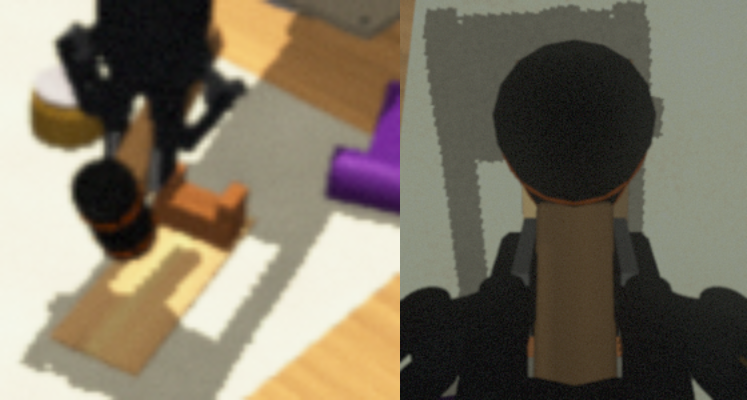

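Request:
play_rows(rows=[[[0, -0.0076, -0.0016, -0.08, 0], [0, 0, 0, -0.052, 0], [0, 0, 0, 0, 0], [0, -0.0117, -0.0027, -0.0106, 0], [0, -0.0113, -0.0026, -0.0086, 0], [0, -0.0103, -0.0024, -0.0094, 0], [0, -0.0095, -0.0022, -0.0104, 0], [0, -0.0088, -0.002, -0.011, 0], [0, -0.0076, -0.0018, -0.014, 0], [0, 0, 0, 0, 0]]], newtons=20)

```text
time: 33.05
eef_pos: [516.0, 193.5, 32.9]
tcp_rot: [-0.001, 0.993, 0.114, 0.003]
force: [-14.3, -2.4, 25.5]
finger_gap: 0.264
```

```bash
python3 look.py w 280 190; python3 -c "
from sc import *
s=robot.observe();sc('w',s['eef_pos'],13.1,280,190)"
```

```text
33.15 [-12.47739086  -1.58266161  25.92420556] [-0.17977242  1.20142731 -0.00791357] [515.95895903 193.45478397  32.88259228] 0.26468926568132256
0 [(np.int64(121), np.int64(231)), (np.int64(114), np.int64(321)), (np.int64(225), np.int64(158)), (np.int64(221), np.int64(193)), (np.int64(197), np.int64(147))]
5 [(np.int64(118), np.int64(239)), (np.int64(116), np.int64(323)), (np.int64(225), np.int64(150)), (np.int64(223), np.int64(183)), (np.int64(197), np.int64(139))]
10 [(np.int64(116), np.int64(246)), (np.int64(118), np.int64(323)), (np.int64(225), np.int64(143)), (np.int64(224), np.int64(174)), (np.int64(196), np.int64(132))]
15 [(np.int64(113), np.int64(254)), (np.int64(121), np.int64(323)), (np.int64(224), np.int64(136)), (np.int64(225), np.int64(165)), (np.int64(195), np.int64(126))]
20 [(np.int64(111), np.int64(261)), (np.int64(124), np.int64(322)), (np.int64(223), np.int64(131)), (np.int64(225), np.int64(157)), (np.int64(194), np.int64(120))]
25 [(np.int64(110), np.int64(268)), (np.int64(127), np.int64(320)), (np.int64(221), np.int64(126)), (np.int64(225), np.int64(149)), (np.int64(192), np.int64(115))]
30 [(np.int64(108), np.int64(275)), (np.int64(130), np.int64(318)), (np.int64(219), np.int64(121)), (np.int64(225), np.int64(142)), (np.int64(190), np.int64(111))]
35 [(np.int64(107), np.int64(282)), (np.int64(133), np.int64(316)), (np.int64(217), np.int64(118)), (np.int64(224), np.int64(136)), (np.int64(187), np.int64(107))]
40 [(np.int64(107), np.int64(288)), (np.int64(137), np.int64(313)), (np.int64(213), np.int64(116)), (np.int64(223), np.int64(130)), (np.int64(184), np.int64(105))]
```

View pics/Lw.png

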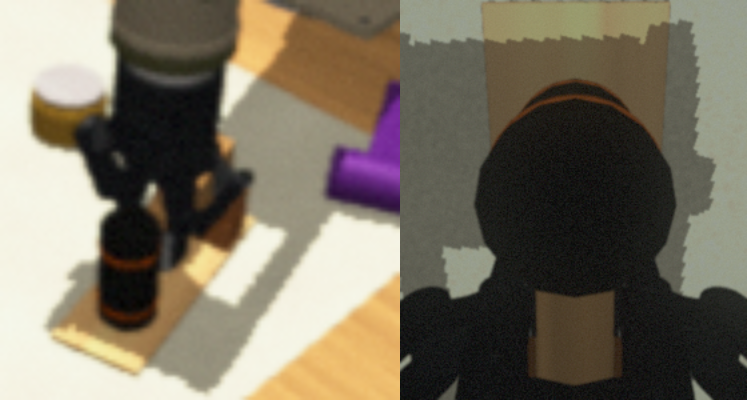

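Request:
play_rows(rows=[[[0, 0, 0, 0.008, 0], [0, 0, 0, 0, 0], [0.3, 0, 0, 0, 0], [0.34, 0, 0, 0, 0], [0.4, 0, 0, 0, 0], [0.5, 0, 0, 0, 0], [0.6, 0, 0, 0, 0], [0.6, 0, 0, 0, 0]]], newtons=20)

```text
time: 34.15
eef_pos: [513.7, 192.5, 31.8]
tcp_rot: [0.0, 0.993, 0.114, -0.0]
force: [-0.1, 0.1, 0.1]
finger_gap: 0.599
```

```bash
python3 look.py x 280 190
```

```text
34.25 [-0.58152633 -0.38218201 -0.22112647] [ 0.02693555  0.03069105 -0.0404109 ] [513.70180629 192.47931588  31.83011361] 0.6021896366564184
```

View pics/Lx.png

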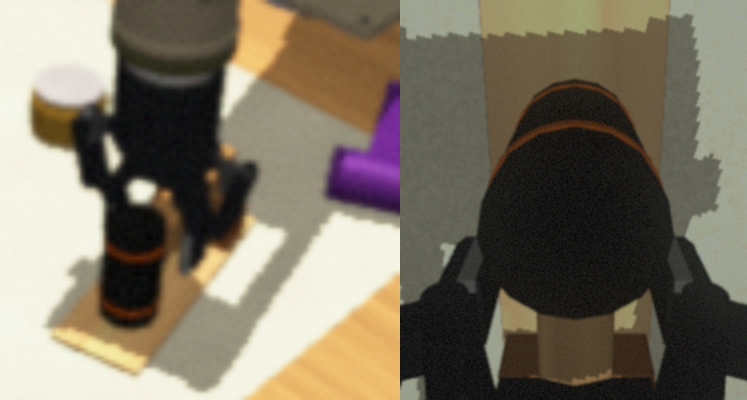

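Request:
play_rows(rows=[[[0.8, 0, 0, 0.03, 0], [1, 0, 0, 0.06, 0], [1, 0, 0, 0.1, 0], [1, 0, 0, 0.12, 0], [1, 0, 0, 0.06, 0], [1, 0, 0, 0, 0]]], newtons=20)

```text
time: 35.0
eef_pos: [515.9, 193.1, 222.0]
tcp_rot: [-0.001, 0.993, 0.114, 0.004]
force: [-1.0, -0.4, 0.0]
finger_gap: 0.999
```

```bash
python3 -c "
from h import *
o=grab(('wrist','scene','top'),'y');print(robot.observe()['eef_pos'])
cv2.imwrite('pics/y1.png',cv2.resize(o['scene']['color'][205:290,275:365,::-1],None,fx=6,fy=6,interpolation=cv2.INTER_CUBIC))
cv2.imwrite('pics/y2.png',cv2.resize(o['wrist']['color'][80:300,220:350,::-1],None,fx=2.7,fy=2.7,interpolation=cv2.INTER_CUBIC))
"
```

```text
[513.12148154 192.31859668 216.09845107]
```

View pics/y1.png

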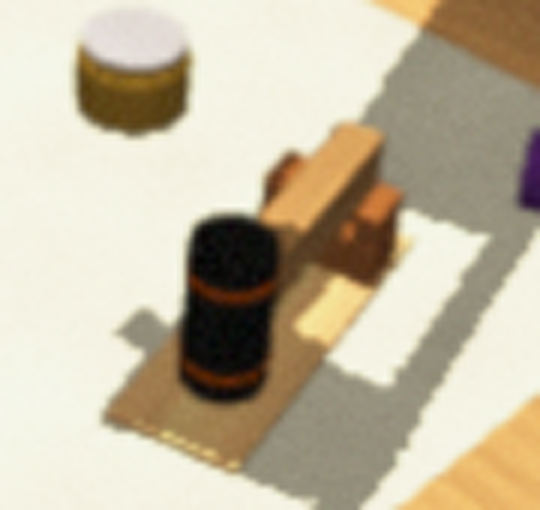

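View pics/y2.png

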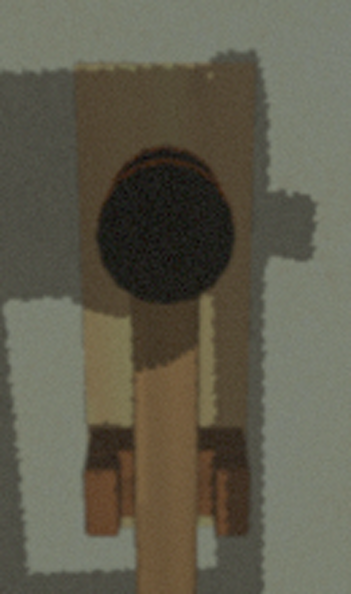

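```bash
python3 -c "
from h import *
np.set_printoptions(precision=1,suppress=True)
for t in 'ay':
  o=pickle.load(open(f'cam_{t}.pkl','rb'))
  T=o['top'];im=T['color']
  m=(im.max(2)<60).astype('uint8');mm=np.zeros_like(m);mm[160:240,190:250]=m[160:240,190:250]
  c=max(cv2.findContours(mm,0,1)[0],key=cv2.contourArea);print(t,cv2.boundingRect(c),cv2.contourArea(c),onz(T,*cv2.minEnclosingCircle(c)[0],90))
for t in 'cy':
  W=pickle.load(open(f'cam_{t}.pkl','rb'))['wrist']
  m=(W['color'].max(2)<50).astype('uint8');m[:,:225]=0;m[:,345:]=0;m[215:]=0;m[:100]=0
  c=max(cv2.findContours(m,0,1)[0],key=cv2.contourArea);e=cv2.minEnclosingCircle(c);print(t,cv2.boundingRect(c),e,onz(W,*e[0],90))
y=cv2.imread('pics/top_y.png');a=cv2.imread('pics/top_a.png')
cv2.imwrite('pics/y3.png',cv2.resize(np.hstack([a[160:260,190:260],y[160:260,190:260]]),None,fx=5,fy=5,interpolation=cv2.INTER_CUBIC))
"
```

```text
a (212, 182, 19, 15) 187.0 [556.1 198.   90. ]
y (202, 160, 39, 80) 829.5 [528.3 214.5  90. ]
c (254, 112, 53, 54) ((280.5, 138.6764678955078), 26.905189514160156) [563.2 203.4  90. ]
y (256, 135, 51, 58) ((281.0789489746094, 163.5), 28.66225814819336) [550.9 201.   90. ]
```

View pics/y3.png

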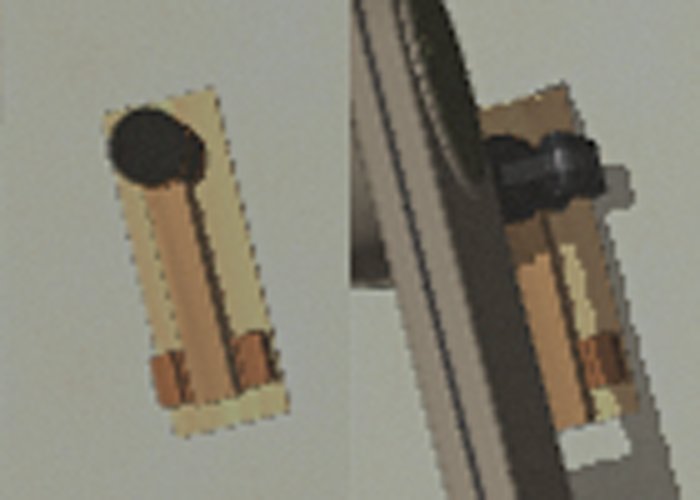

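```bash
python3 -c "
from h import *
np.set_printoptions(precision=1,suppress=True)
for t,hd,pl,tl in (('c',(280.5,138.7),(282,94),(284,280)),('y',(281,166.7),(282,103.7),None)):
  W=pickle.load(open(f'cam_{t}.pkl','rb'))['wrist'];x=np.array([.974,.225])
  a=onz(W,*hd,90)[:2]@x;b=onz(W,*pl,6)[:2]@x;print(t,a,b,a-b, tl and onz(W,*tl,65)[:2]@x)
cv2.imwrite('pics/y4.png',cv2.imread('pics/wrist_y.png')[80:420,200:370].repeat(2,0).repeat(2,1)[:600])
"
```

```text
c 594.3060275174341 630.658714670816 -36.35268715338191 448.7390408654338
y 579.123119309821 630.1223826389012 -50.99926332908012 None
```

View pics/y4.png

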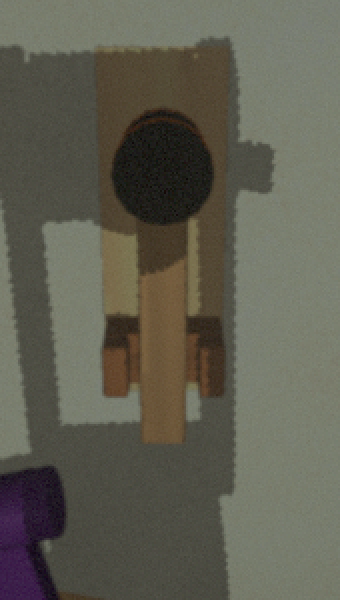

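The mallet stands on the rest, but about 15 mm too far back. I'll regrasp it and set it forward.

Request:
play_rows(rows=[[[1, -0.026, -0.006, -0.1, 0], [1, 0, 0, -0.1, 0], [1, 0, 0, -0.1, 0], [1, 0, 0, -0.06, 0], [1, 0, 0, -0.012, 0], [1, 0, 0, 0, 0], [0.2, 0, 0, 0, 0], [0, 0, 0, 0, 0], [0, 0, 0, 0, 0], [0, 0, 0, 0, 0], [0, 0, 0, 0, 0]]], newtons=80)

```text
time: 36.52
eef_pos: [501.4, 189.6, 31.7]
tcp_rot: [-0.0, 0.993, 0.114, 0.001]
force: [0.3, -0.4, 5.7]
finger_gap: 0.272
```

Request:
play_rows(rows=[[[0, 0, 0, 0.01, 0], [0, 0, 0, 0.006, 0], [0, 0.015, 0.0035, 0, 0], [0, 0.0145, 0.0033, 0, 0], [0, 0, 0, 0, 0], [0, 0, 0, -0.006, 0], [0, 0, 0, -0.005, 0], [0, 0, 0, -0.004, 0], [0, 0, 0, 0, 0]]], newtons=80)

```text
time: 37.65
eef_pos: [515.3, 192.9, 31.7]
tcp_rot: [0.0, 0.993, 0.114, -0.0]
force: [-3.6, -1.0, 2.8]
finger_gap: 0.271
```

Light contact with the plate. Releasing and rising clear.

Request:
play_rows(rows=[[[0.3, 0, 0, 0, 0], [0.36, 0, 0, 0, 0], [0.5, 0, 0, 0, 0], [0.8, 0, 0, 0, 0], [1, 0, 0, 0, 0], [1, 0, 0, 0.03, 0], [1, 0, 0, 0.08, 0], [1, 0, 0, 0.12, 0], [1, 0, 0, 0.12, 0], [1, 0, 0, 0.03, 0], [1, 0, 0, 0, 0], [1, 0, 0, 0, 0]]], newtons=80)

```text
time: 39.15
eef_pos: [514.4, 192.6, 219.3]
tcp_rot: [0.0, 0.993, 0.114, -0.002]
force: [-0.1, -0.6, -0.4]
finger_gap: 0.999
```

```bash
python3 -c "
from h import *
o=grab(('wrist','scene','top'),'z2');print(robot.observe()['eef_pos'])
a=cv2.resize(o['scene']['color'][205:290,275:365,::-1],None,fx=5,fy=5,interpolation=cv2.INTER_CUBIC)
b=cv2.resize(o['wrist']['color'][80:300,220:350,::-1],(251,425),interpolation=cv2.INTER_CUBIC)
cv2.imwrite('pics/z5.png',np.hstack([a,b]))
"
```

```text
[514.3594211  192.54223701 219.11770781]
```

View pics/z5.png

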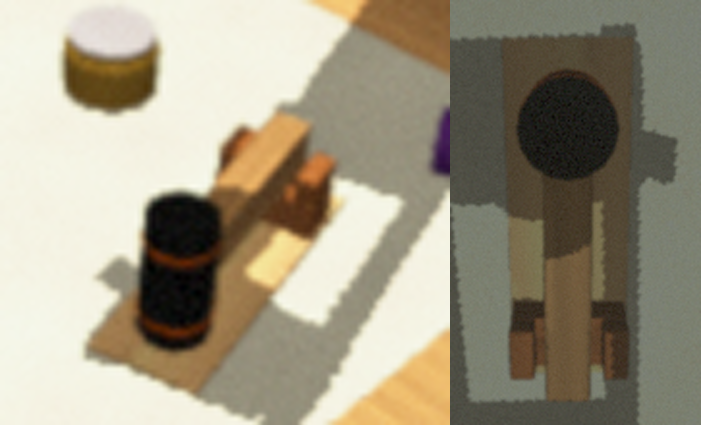

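```bash
python3 -c "
from h import *
W=pickle.load(open('cam_z2.pkl','rb'))['wrist'];x=np.array([.974,.225])
print('head-plate',onz(W,281,144.7,90)[:2]@x-onz(W,282,99.7,6)[:2]@x,'(orig -36.4)')
a=cv2.imread('pics/scene_a.png');b=cv2.imread('pics/scene_z2.png')
cv2.imwrite('pics/cmp.png',np.hstack([cv2.resize(a[150:360,120:460],None,fx=1.17,fy=1.5),cv2.resize(b[150:360,120:460],None,fx=1.17,fy=1.5)]))"
```

```text
head-plate -35.30908427548786 (orig -36.4)
```

View pics/cmp.png

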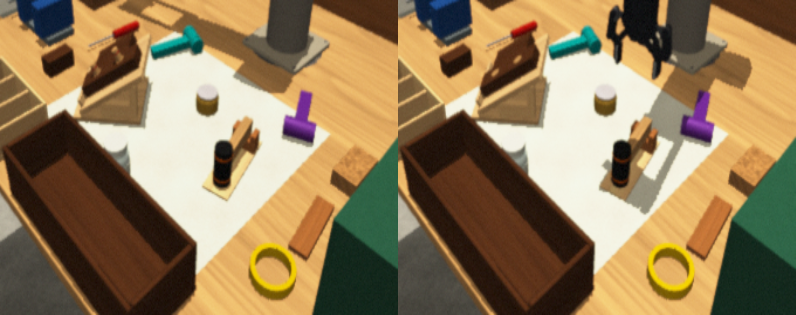

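The mallet is within about 1 mm of where it started, the bystanders are unmoved and the robot is clear. Handing in.

```bash
python3 -c "
from bench import robot
print(robot.sign_off()); print(robot.observe()['time'])"
```

```text
the job is handed in; nothing more can be done
None
the job is handed in; nothing more can be done
```

I knocked both pegs down to about halfway and then drove them flush. The mallet is back on its rest, and I handed the job in at about 39 s. No verdict is reported.

**How it went:** The tool can only turn about the vertical. So I tilted the mallet about 30° head-down in a light grip by pushing its head against a cheek of the rest. I then touched the dark frame to find its level, struck each peg to about halfway, and drove both home.

**Last checks:**
- **Pegs home:** the wrist picture after the last blow shows both as plain discs with no side wall, so both looked flush. The last force reading with the mallet on each peg was 14–20 N.
- **Mallet:** it stands upright on the rest, about 1 mm along the rest from where it started, with the handle between the cheeks and the gripper clear above it. My first set-down was about 15 mm too far back, so I regrasped it and moved it forward.
- **Other things on the bench:** side by side, the scene pictures from before and after show none of them moved.

**Where checks disagreed or were weaker:**
- **High peg at halfway:** my first blow overshot a little. I read it as 6–8 mm out, while the low peg was about 10 mm out with its ring at the wood. The allowed range is 5–15 mm, so the high peg was nearer the limit than I intended.
- **Camera positions:** the top and wrist cameras disagreed by about 6 mm on where the mallet was.
- **First attempts at the tilt:** jerking the mallet upward did nothing, and catching the head on the thin plate gave only about 6°.

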